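# Load a dish into the sloping dish reader and lock its lift-and-slide hatch

### The job

Load the dish into the reader: lift the recessed hatch up off its seat, slide it sideways along its channels until the chamber is fully open and let it lie there, then set the dish flat inside the ring on the chamber floor. Slide the hatch back over the chamber and lower it until it is flush in its seat, then press the hinged end cover down until its catches snap and hold it shut. Leave the other things on the bench where they are.

Things in the scene. Friction and masses are not known exactly. Their poses are not given: they have to be found in the camera images.
- reader: (all lengths mm) dish reader: white bench instrument with a sloping deck, fixed, 248 wide, 140 deep, 42 high in front, 122 at the back. Origin on the bench under the chamber's middle; x level to its high back, y to its left, z up. The deck rises to +x at 30 degrees, its normal leaning to the user: (-0.5, 0, 0.866) in these axes. The case spans y -88 to +160; the deck is 80 above the origin.
- dish_stage: chamber floor, part of the reader: origin at its middle, in a steel ring (inner diameter 66, 3 high) where the dish lies. x up the slope, y to the left along it, z square out of the deck (reader axes turned 30 degrees about y). Chamber 24 deep below the deck (deck at z = 24); its opening is x +-55, y +-36, walls square to the deck. In these axes the other entries are told.
- seat (a point): middle of the hatch's seat, in the chamber's opening, at dish_stage (0, 0, 18): a ledge round the opening 6 below the deck, 125 along x, y -64 to +45. An end stop 15 above the deck stands at its right end, y = -64; at its left end, y = 45, the deck steps up 6 to the parking place.
- park (a point): where the hatch's origin lies when it is parked fully open: on the deck at dish_stage (0, 104, 24); 98 to 108 in y will do, an end stop blocks more. Channels along both long sides (walls at x = +-62.5) run from seat to end stop; their lips (from x = +-56 outwards, underside 15 above the deck, top 19) overhang the hatch, so it cannot come out.
- hatch: dark flat plate, loose in the channels, 122 (x) by 104 (y, -62 to +42) by 6 thick, 0.22 kg; origin on its underside below its handle, axes as dish_stage. Seated its top is flush with the deck. To slide it must be raised 6 or more (8 to 13 is safe), at most 15, along z.
- handle (a point): middle of the hatch's handle bar, 28 above the hatch's origin along its z: aluminium bar along y, 54 long, 10 thick in x, 12 high (22 to 34 above the hatch's underside), on two 10 wide posts at y = +-20; pinch it across x with the tool square to the deck, its tips 8 above the plate's top.
- end_cover (a joint): grey hinged cover at the reader's right end, 116 (x) by 34 by 5 thick; angle in rad, 0 = shut over the hatch's right end, its rib holding the hatch down; starts at 1.5 to 1.95, standing up. Hinge along x at dish_stage y = -74, z = 46, stiff enough to stay where left. Two sprung catches stop it near 0.35 rad; pressed on, it snaps under them and stays below 0.04.
- cover_edge (a point): place to press the end cover: its outer face, mid-length, 27 from the hinge (34 is the free edge). Shut it lies at dish_stage (0, -47, 48.5). From outside (right) push the cover over to the left, then press down along -z of dish_stage with about 7 N (at most 20) until it snaps.
- dish: round flat clear dish with pink filling, 60 diameter, 15 high, 0.03 kg, lying on the purple notebook (its cover 11 above the bench) to the right of the reader; origin at the middle of its underside, z up. In the ring its top is 3 below the shut hatch.
- timer: bystander: white bench timer, 25 x 66 x 60 high, origin under its middle
- beaker_100: bystander: small glass beaker, 50 diameter, 70 high, origin under its middle
- pen: bystander: white marker pen with a blue cap, 13 x 126 x 13, lying on the far half of the notebook beside the dish; origin under its middle, its length along y
- vessel_front (a point): foremost point of the lid of the big fixed glass vessel behind the work (lid 290 diameter, 270 to 330 above the bench, middle about 145 farther in x): on the way between notebook and reader keep hand and arm well in front of it.
- cable_front (a point): foremost point of fixed hanging cables behind the notebook's right end, from 290 above the bench upwards and from here to +x: keep hand and arm in front of them too.

How it is judged:
By the outcome, as a careful person would: the job done as asked, in the order asked, and still so for the second after the job is handed in, with the robot touching nothing.
It also fails if it takes over 64 s, if anything falls off the work surface, if the arm or the gripper's body presses on something with over 40 N, if the wrist force passes 120 N, or if a joint passes its speed limit or range.

### The arm

A 6-joint arm with a two-finger parallel gripper is mounted at the origin on a cart in front of the work surface, level with it; the furniture and walls round the work are solid. World frame = base frame: x ahead of the robot, y to its left, z up, the work surface at z = 0. Lengths are in m, angles in rad, forces in N, time in s.
With the tool pointing down it reaches from about 0.375 to 0.975 m from the base axis. Payload 3.8 kg.
Tool frame: the origin (TCP) lies on the centre line of the jaws, within the pads' length; the fingertips stand 25 mm ahead of it and the grasp point (between the pads) lies 6 mm ahead of it; z points along the fingers, y is the line along which they close (so a half turn about z gives the same grasp; the last joint's range is limited). The gripper opens to 85 mm and grips with 20 to 120 N. Pads are 22 mm wide; open, the fingers measure 114 mm over their backs; the gripper's body (76 mm by 85 mm) begins 54 mm behind the grasp point. The pads swing forward as they close: fully open they stand 13 mm farther back than shut.
Start: joints at [1.151, 0.264, 1.604, -0, 1.274, -0.037], TCP at [0.252, 0.626, 0.256] pointing down, gripper open.
Joint ranges: [-2.63, 2.63], [-0.94, 2.18], [0.31, 2.57], [-1.31, 4.45], [0, 2.66], [-2.55, 2.55]. Speed limits (rad/s): [2.57, 2.57, 3.14, 3.14, 3.14, 3.14].

### API

Orientations are given as [roll, pitch, yaw] about the fixed x, y, z axes, in that order (R = Rz(yaw) Ry(pitch) Rx(roll)).
In Python, from rig import ctrl gives the robot as it stands. The module is installed in compiled form; this text tells all that it offers.
- The arm moves only by the tool servo_tool, never from a script. Its argument "increments" is text: rows parted by semicolons, each of 4 numbers parted by spaces: the shift along the world's x, y, z in units of 50 mm (1.0 is 50 mm), then the turn about the world's z in units of 5 degrees (1.0 is 5 degrees). A call has exactly 10 rows; each row shifts and turns the commanded pose from where the row before left it; what a row does not reach is not made up. A row lasts 1/10 s, in which the tool goes at most 50 mm and 8.59 degrees, less where a joint would pass 70% of its speed; a pose out of reach is approached as far as the arm can. A call is refused whole if a number of a shift passes 1 or a number of a turn 1, either way. A call with a gripper value outside its range is refused whole. "fingers" is the finger opening in mm, from 0 to 85.4, set as the call begins (left out, the last holds). The fingers move at their own pace and stop on an object; "grip_force" is the grip in N (left out, the last holds). Time passes only in rows, so rows that do not move let the fingers close, or fill a call up. It gives the time, the measured TCP pose, the force, the opening and the grip force at its end, in the units of the state.
- ctrl.sense(): the state, without advancing time (a new reading comes with each control period).
- ctrl.grab_frame(name): name is "scene" or "top"; returns a dict with "img" (420x560x3 uint8, red, green, blue), "fovy" (degrees; the focal length in pixels is half the picture's height over the tangent of half this angle, whatever the lens; pixels are square), "cx", "cy" (the principal point, pixels), "dist" ([k1, k2, p1, p2, k3] as OpenCV has them; the pictures are not rectified), "world_from_camera" (4x4, takes a point from camera to world coordinates). Camera axes: x right, y up, looking along -z (the intrinsics and any distortion apply to the point x, -y, -z); pixel columns grow to the right and rows downward; lengths in m; the calibration is good to about 2 mm. A picture is of the moment at which its call begins. There is no depth.
- ctrl.hand_in(): hands the job in; it is judged then, once.
The state is a dict: "time_s": time; "joints": joint angles; "qd": joint speeds; "joint_efforts": joint torques, N m; "eef_pos": TCP position; "ee_rot": TCP orientation; "force": force on the tool from outside, world axes, zero at the start; "moment": the same for the moment, N m; "width": finger opening in m; "grip_force": force on a finger pad.
Only numpy, scipy, OpenCV 4.12 (cv2) and the standard library are available. Lean on these libraries where they do the work, as an engineer would, in place of code of your own. Each camera call takes 0.05 s, during which the arm holds its last target. There are 200 camera calls.

## Working session

There is one attempt and no reset: what is moved stays moved. The work goes in short steps, Python scripts to look and compute and a tool call to move; the robot and the scene stay as the last step left them, time stands still between calls to the robot, and variables do not carry over. Pictures are saved under pics/ and viewed, at most 10 in all, crops included, and the job is handed in when it is done.

Besides the shell and the picture viewer there is one more tool, called after ">>>" by a JSON object that holds its "fn" and its "kwargs", one argument or row to a line. servo_tool: Moves the arm, as the interface text tells. Its arguments: {"type":"object","properties":{"increments":{"type":"string"},"fingers":{"type":"number"},"grip_force":{"type":"number"}},"required":["increments"]}

```bash
mkdir -p pics
cat > h.py <<'E'
import numpy as np, cv2
from rig import ctrl
def grab(n):
    f=ctrl.grab_frame(n); h=f["img"].shape[0]
    fl=h/2/np.tan(np.radians(f["fovy"])/2)
    f["K"]=np.array([[fl,0,f["cx"]],[0,fl,f["cy"]],[0,0,1]]); f["d"]=np.array(f["dist"],float); f["T"]=np.array(f["world_from_camera"]); return f
def ray(f,px):
    p=cv2.undistortPoints(np.array([[px]],float),f["K"],f["d"])[0,0]
    return f["T"][:3,3], f["T"][:3,:3]@np.array([p[0],-p[1],-1.])
def onplane(f,px,p0,n=(0,0,1)):
    o,d=ray(f,px); n=np.array(n,float); return o+d*(n@(np.array(p0)-o))/(n@d)
def proj(f,P):
    q=(np.atleast_2d(P)-f["T"][:3,3])@f["T"][:3,:3]; q=q*[1,-1,-1]
    return cv2.projectPoints(q,np.zeros(3),np.zeros(3),f["K"],f["d"])[0][:,0]
def tri(fa,pa,fb,pb):
    a,u=ray(fa,pa); b,v=ray(fb,pb); s=np.linalg.lstsq(np.c_[u,-v],b-a,rcond=None)[0]
    p,q=a+s[0]*u,b+s[1]*v; return (p+q)/2,np.linalg.norm(p-q)
def save(f,n,crop=None,sc=1):
    im=f["img"][...,::-1]
    if crop: x0,y0,x1,y1=crop; im=im[y0:y1,x0:x1]
    cv2.imwrite("pics/"+n,cv2.resize(im,None,fx=sc,fy=sc,interpolation=cv2.INTER_CUBIC))
E
python3 - <<'E'
from h import *
for n in("scene","top"):
    f=grab(n); save(f,n+"0.png",sc=1.4); print(n,f["K"][0,0],f["cx"],f["cy"],f["d"],f["T"].round(3).tolist())
s=ctrl.sense(); print({k:np.round(v,3) for k,v in s.items()})
E
```

```text
scene 500.79297270300657 280.32068135658676 210.35147073574782 [-0.07222594  0.          0.          0.          0.        ] [[0.776, 0.246, -0.58, -0.181], [-0.63, 0.316, -0.709, -0.688], [0.009, 0.916, 0.401, 0.684], [0.0, 0.0, 0.0, 1.0]]
top 397.9376681698368 276.2343721250266 217.2869229538447 [-0.07051408  0.          0.          0.          0.        ] [[0.019, 0.984, -0.179, 0.355], [-1.0, 0.022, 0.012, 0.176], [0.015, 0.179, 0.984, 1.225], [0.0, 0.0, 0.0, 1.0]]
{'time_s': np.float64(0.1), 'joints': array([ 1.151,  0.265,  1.605, -0.   ,  1.274, -0.037]), 'qd': array([-0.   , -0.003, -0.003, -0.001,  0.002, -0.002]), 'joint_efforts': array([ 0.0000e+00, -5.1671e+01, -3.6859e+01, -0.0000e+00,  6.0000e-03,
        0.0000e+00]), 'eef_pos': array([0.252, 0.626, 0.255]), 'ee_rot': array([-3.14 , -0.   ,  2.759]), 'force': array([ 0.03 , -0.341, -0.32 ]), 'moment': array([ 0.013,  0.03 , -0.024]), 'grip_force': np.float64(0.0), 'width': np.float64(0.085)}
```

View pics/scene0.png

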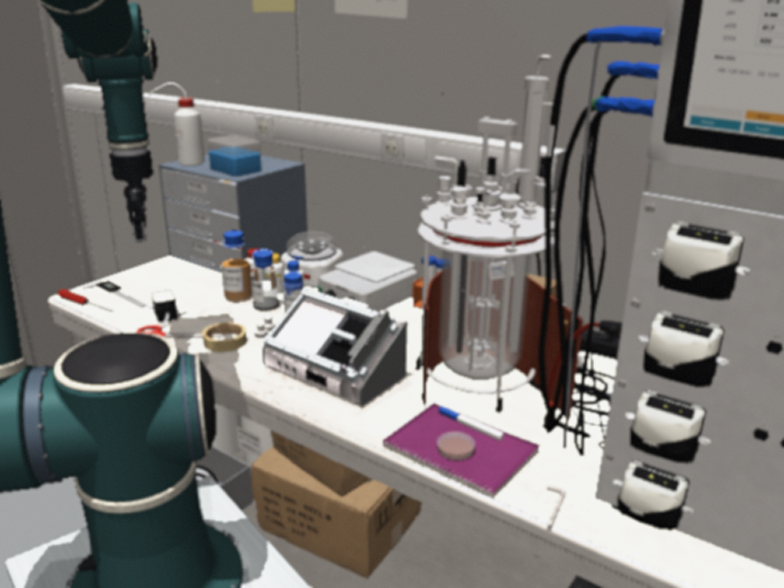

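View pics/top0.png

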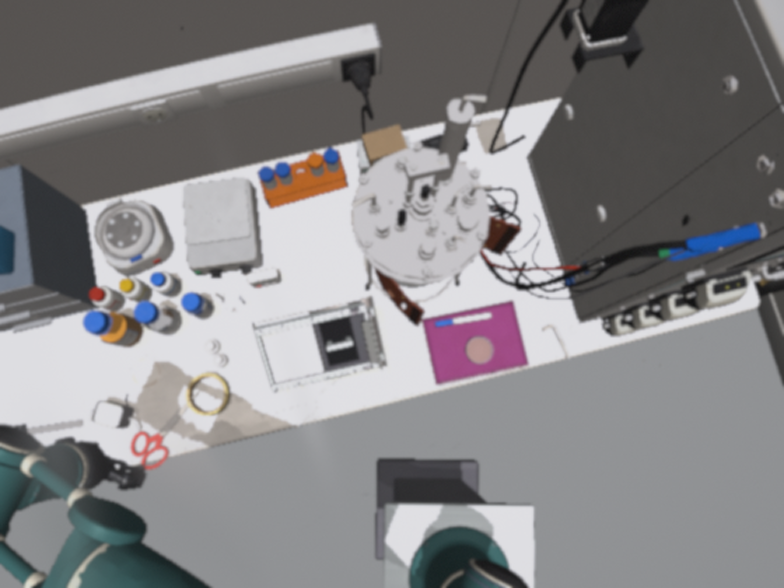

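Both views show the reader (scene ~(335,340), top ~(320,345) in the 1.4x pictures), its dark hatch with handle bar at top ~(340,345), the upright cover at top ~(372,340), and the pink dish at top ~(480,350). Next, enlarged crops for the exact corners.

Run:
```python
from h import *
a=grab("top"); b=grab("scene")
save(a,"c_top.png",(170,205,290,285),6.6); save(b,"c_scene.png",(180,200,300,290),6.6)
import os
hsv=cv2.cvtColor(a["img"],cv2.COLOR_RGB2HSV)
# dish blob within notebook (hsv print)
print(hsv[250,343],hsv[240,310],hsv[250,330], b["img"][318,326])
```

```text
[  2  51 185] [160 133 159] [160 130 155] [171 138 131]
```

View pics/c_top.png

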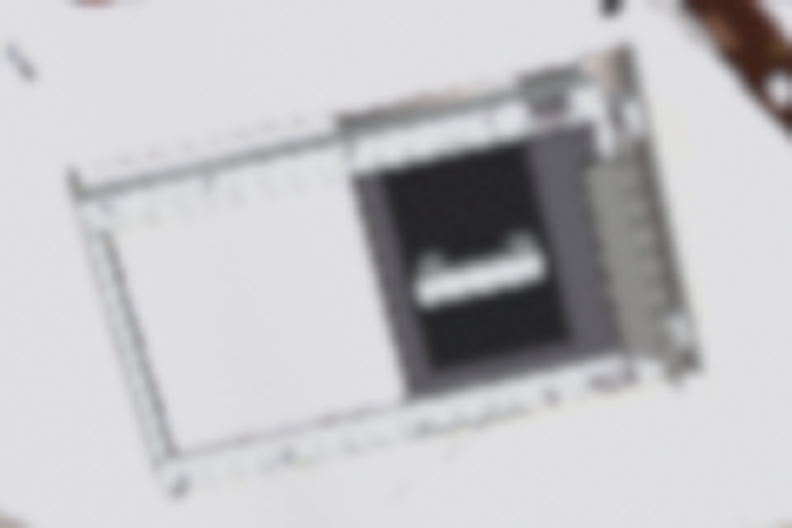

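View pics/c_scene.png

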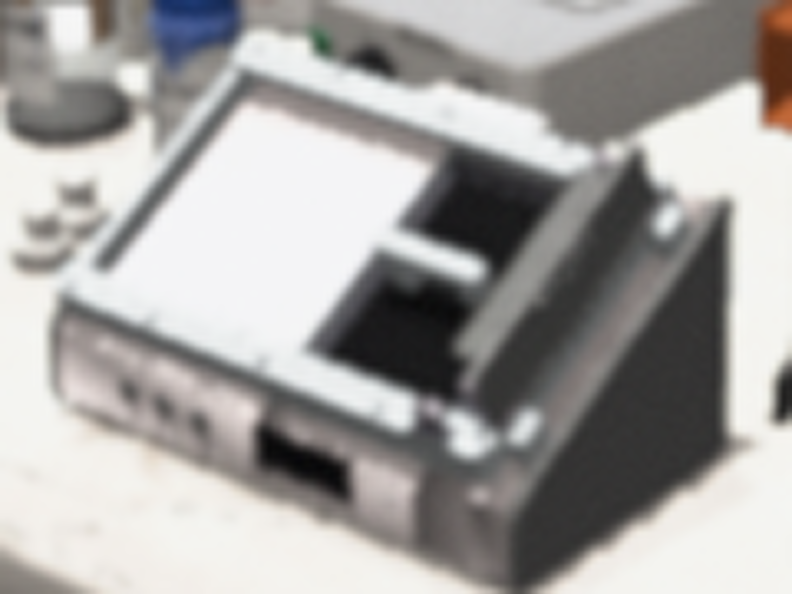

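Run:
```python
from h import *
a=grab("top"); b=grab("scene")
T=lambda x,y:((x+.5)/6.6-.5+170,(y+.5)/6.6-.5+205); S=lambda x,y:((x+.5)/6.6-.5+180,(y+.5)/6.6-.5+200)
print("bar R tri",tri(a,T(545,259),b,S(482,270)),"bar L",tri(a,T(417,288),b,S(387,240)))
# bar mask in top
g=cv2.cvtColor(a["img"],cv2.COLOR_RGB2GRAY).astype(float)
x0,y0=map(int,T(405,225)); x1,y1=map(int,T(558,318)); w=np.clip(g[y0:y1+1,x0:x1+1]-90,0,None)
yy,xx=np.mgrid[y0:y1+1,x0:x1+1]; c=np.array([(w*xx).sum(),(w*yy).sum()])/w.sum(); print("bar centroid",c,onplane(a,c,(0,0,.099)),onplane(a,c,(0,0,.092)))
def yaw(p,q,z):
    u=onplane(a,T(*q),(0,0,z))-onplane(a,T(*p),(0,0,z)); return np.degrees(np.arctan2(u[0],-u[1])).round(2),u.round(3)
print(yaw((80,192),(340,128),.12),yaw((178,455),(630,352),.06),yaw((417,288),(545,259),.1))
for n,p,z in(("plateL up",(355,178),.1),("plateL dn",(408,395),.06),("caseFL",(175,490),.045),("caseBL",(70,175),.13),("caseBR",(628,50),.13),("caseFR",(697,370),.045)): print(n,onplane(a,T(*p),(0,0,z)).round(4))
# dish: non-purple inside notebook
for f,box in((a,(325,235,365,265)),(b,(305,300,350,335))):
    hsv=cv2.cvtColor(f["img"],cv2.COLOR_RGB2HSV); x0,y0,x1,y1=box
    m=((hsv[...,0]<25)|(hsv[...,0]>172)).astype(np.uint8); m[:y0]=0;m[y1:]=0;m[:,:x0]=0;m[:,x1:]=0
    k,l,st,ce=cv2.connectedComponentsWithStats(m); i=1+st[1:,4].argmax(); print("dish",st[i],ce[i],[onplane(f,ce[i],(0,0,z)).round(4) for z in(.011,.0185,.026)])
print("vessel",onplane(a,(300,201),(0,0,.33)),onplane(a,(300,201),(0,0,.27)))
```

```text
bar R tri (array([0.48035274, 0.22950995, 0.10587974]), np.float64(0.0018135410724977655)) bar L (array([0.46953149, 0.28275187, 0.1008404 ]), np.float64(0.0036944358730967345))
bar centroid [242.18591996 246.42727582] [0.47383138 0.25737879 0.099     ] [0.47457048 0.2578857  0.092     ]
(np.float64(15.34), array([ 0.03 , -0.109,  0.   ])) (np.float64(14.12), array([ 0.05 , -0.198,  0.   ])) (np.float64(14.11), array([ 0.014, -0.055,  0.   ]))
plateL up [0.5151 0.3125 0.1   ]
plateL dn [0.4246 0.2899 0.06  ]
caseFL [0.381  0.3935 0.045 ]
caseBL [0.5094 0.4291 0.13  ]
caseBR [0.5683 0.1953 0.13  ]
caseFR [0.4395 0.1624 0.045 ]
dish [333 242  18  17 239] [341.63179916 249.73221757] [array([ 0.4793, -0.0414,  0.011 ]), array([ 0.4785, -0.0401,  0.0185]), array([ 0.4777, -0.0387,  0.026 ])]
dish [313 311  25  17 331] [325.16616314 319.20241692] [array([ 0.4868, -0.0335,  0.011 ]), array([ 0.4794, -0.0408,  0.0185]), array([ 0.4719, -0.0481,  0.026 ])]
vessel [0.55733215 0.11110913 0.33      ] [0.57090001 0.10676987 0.27      ]
```

>>> {"fn": "servo_tool", "kwargs": {
  "increments": "0.44 -0.74 -0.1 -1;0.44 -0.74 -0.1 -1;0.44 -0.74 -0.1 -1;0.44 -0.74 -0.1 -1;0.44 -0.74 -0.1 -1;0.44 -0.74 -0.1 -1;0.44 -0.74 -0.1 -1;0.44 -0.74 -0.1 -1;0.44 -0.74 -0.1 -1;0.44 -0.74 -0.1 -1",
  "fingers": 26
}}

```text
time_s: 1.3
eef_pos: [0.4728, 0.2546, 0.2063]
ee_rot: [3.141, -0.0, 1.883]
force: [0.6, -0.6, 0.4]
width: 0.026
grip_force: 0.0
```

>>> {"fn": "servo_tool", "kwargs": {
  "increments": "0.02 0.05 -0.2 -0.25;0 0 -0.2 -0.25;0 0 -0.2 -0.24;0 0 -0.2 0;0 0 -0.2 0;0 0 0 0;0 0 0 0;0 0 0 0;0 0 0 0;0 0 0 0"
}}

```text
time_s: 2.3
eef_pos: [0.4735, 0.2588, 0.1569]
ee_rot: [3.141, -0.0, 1.822]
force: [-0.1, -0.8, -0.5]
width: 0.0261
grip_force: 0.0
```

Run:
```python
from h import *
a=grab("top"); b=grab("scene")
s=ctrl.sense(); p=np.array(s["eef_pos"]); print(p,s["ee_rot"])
H=np.array([.474,.2575,.099])
for f in(a,b): print(proj(f,[p,p-[0,0,.025],H]).round(1).tolist())
A=a["img"][185:285,180:310]; B=b["img"][175:275,170:300]
cv2.imwrite("pics/pre.png",np.vstack([cv2.resize(i,(780,300*2) ,interpolation=cv2.INTER_CUBIC)[:, :] for i in(B,)])[...,::-1])
```

```text
[0.47337326 0.25869266 0.1566747 ] [ 3.14086830e+00 -1.38275384e-04  1.82146088e+00]
[[240.2, 244.3], [240.9, 245.3], [242.1, 246.4]]
[[243.6, 219.1], [243.8, 228.0], [244.6, 239.6]]
```

View pics/pre.png

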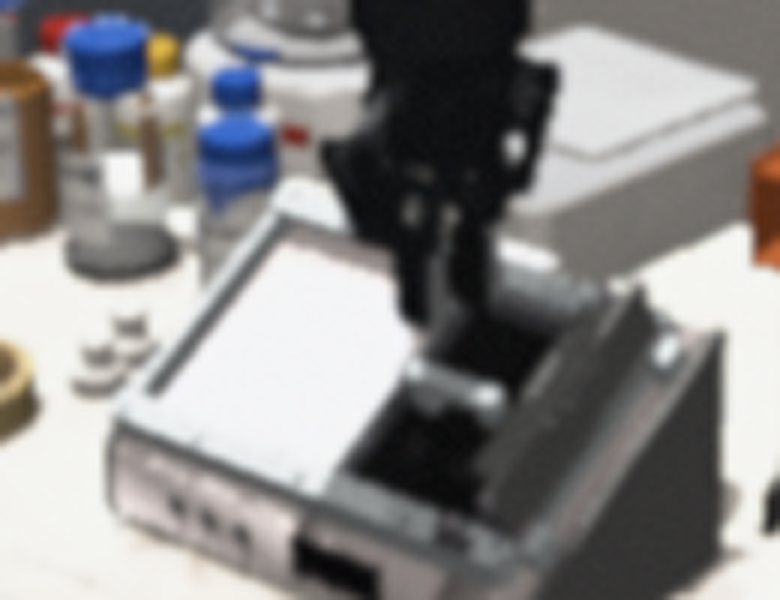

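>>> {"fn": "servo_tool", "kwargs": {
  "increments": "0.01 -0.02 -0.2 0;0 0 -0.2 0;0 0 -0.15 0;0 0 -0.1 0;0 0 -0.1 0;0 0 -0.05 0;0 0 0 0;0 0 0 0;0 0 0 0;0 0 0 0"
}}

```text
time_s: 3.4
eef_pos: [0.4739, 0.2578, 0.1167]
ee_rot: [3.141, -0.0, 1.822]
force: [-0.0, 0.1, 0.3]
width: 0.0261
grip_force: 0.0
```

>>> {"fn": "servo_tool", "kwargs": {
  "increments": "0 0 0 0;0 0 0 0;0 0 0 0;0 0 0 0;0 0 0 0;0 0 0 0;0 0 0 0;0 0 0 0;0 0 0 0;0 0 0 0",
  "fingers": 0,
  "grip_force": 30
}}

```text
time_s: 4.4
eef_pos: [0.4745, 0.258, 0.1169]
ee_rot: [3.139, -0.0, 1.822]
force: [5.6, 1.8, 2.9]
width: 0.012
grip_force: 29.4
```

>>> {"fn": "servo_tool", "kwargs": {
  "increments": "0 0 0 0;0 0 0 0;0 0 0 0;0 0 0 0;0 0 -0.03 0;0 0 -0.03 0;0 0 -0.03 0;0 0 0 0;0 0 0 0;0 0 0 0",
  "fingers": 26
}}

```text
time_s: 5.4
eef_pos: [0.4737, 0.2577, 0.1119]
ee_rot: [3.142, -0.0, 1.822]
force: [-0.6, 0.3, 0.4]
width: 0.0262
grip_force: 0.0
```

>>> {"fn": "servo_tool", "kwargs": {
  "increments": "0 0 0 0;0 0 0 0;0 0 0 0;0 0 0 0;0 0 0 0;0 0 0 0;0 0 0 0;0 0 0 0;0 0 0 0;0 0 0 0",
  "fingers": 0
}}

```text
time_s: 6.4
eef_pos: [0.4744, 0.258, 0.1124]
ee_rot: [3.14, -0.0, 1.822]
force: [4.4, 1.9, 2.2]
width: 0.0125
grip_force: 29.7
```

>>> {"fn": "servo_tool", "kwargs": {
  "increments": "0.01 0.005 0 0;-0.01 -0.005 0.035 0;-0.02 -0.005 0.035 0;-0.02 -0.005 0.035 0;-0.02 -0.005 0.035 0;-0.02 -0.005 0.035 0;0 0 0 0;0 0 0 0;0 0 0 0;0 0 0 0"
}}

```text
time_s: 7.4
eef_pos: [0.4694, 0.2565, 0.1202]
ee_rot: [-3.141, 0.0, 1.822]
force: [4.5, 1.0, 0.1]
width: 0.0126
grip_force: 32.1
```

Run:
```python
from h import *
b=grab("scene"); s=ctrl.sense(); print({k:np.round(s[k],4) for k in("eef_pos","ee_rot","force","moment","width","grip_force")})
B=b["img"][200:290,180:300]; cv2.imwrite("pics/lift.png",cv2.resize(B,(792,594),interpolation=cv2.INTER_CUBIC)[...,::-1])
```

```text
{'eef_pos': array([0.4694, 0.2565, 0.1202]), 'ee_rot': array([-3.1409e+00,  2.0000e-04,  1.8216e+00]), 'force': array([ 4.4945,  0.6237, -1.6814]), 'moment': array([ 0.2392, -0.95  ,  0.0358]), 'width': np.float64(0.0124), 'grip_force': np.float64(32.0319)}
```

View pics/lift.png

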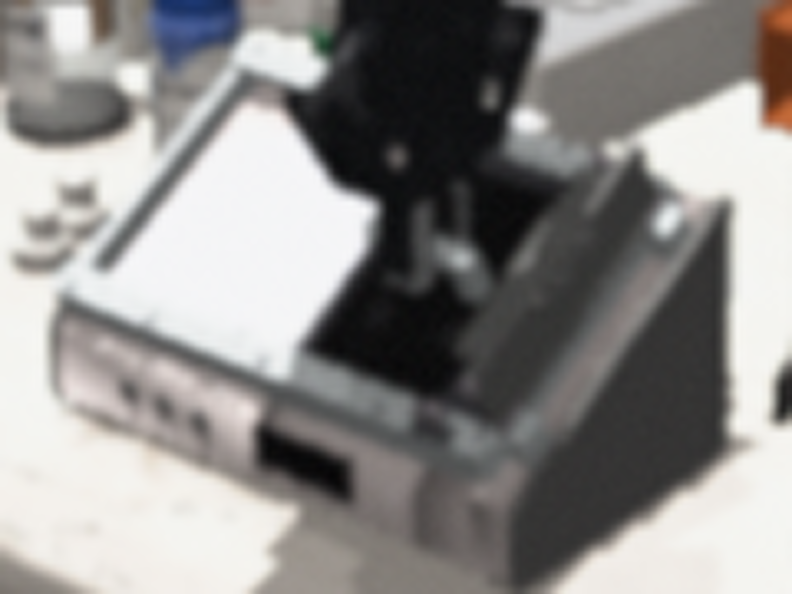

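>>> {"fn": "servo_tool", "kwargs": {
  "increments": "0.03 0.008 0.018 0;-0.05 0.2 0 0;-0.065 0.26 0 0;-0.065 0.26 0 0;-0.065 0.26 0 0;-0.065 0.26 0 0;-0.065 0.26 0 0;-0.065 0.26 0 0;0 0 0 0;0 0 0 0"
}}

```text
time_s: 8.45
eef_pos: [0.4488, 0.3453, 0.1213]
ee_rot: [-3.141, 0.0, 1.823]
force: [0.7, 0.1, -1.9]
width: 0.0125
grip_force: 29.2
```

>>> {"fn": "servo_tool", "kwargs": {
  "increments": "-0.02 0.08 0 0;-0.02 0.08 0 0;-0.02 0.07 0 0;-0.01 0.04 0 0;0 0 0 0;0.011 0.003 -0.02 0;0.011 0.003 -0.02 0;0.011 0.003 -0.02 0;0 0 0 0;0 0 0 0"
}}

```text
time_s: 9.45
eef_pos: [0.4471, 0.3588, 0.1184]
ee_rot: [-3.141, 0.0, 1.821]
force: [-2.2, -0.4, -0.4]
width: 0.0121
grip_force: 31.2
```

>>> {"fn": "servo_tool", "kwargs": {
  "increments": "0 0 0 0;0 0 0 0;0 0 0 0;0 0 0 0;0 0 0.3 0;0 0 0.4 0;0 0 0.45 0;0 0 0.45 0;0 0 0.45 0;0 0 0.45 0",
  "fingers": 26
}}

```text
time_s: 10.45
eef_pos: [0.4474, 0.3591, 0.2458]
ee_rot: [3.14, -0.001, 1.822]
force: [0.4, -0.1, -1.7]
width: 0.0257
grip_force: 0.0
```

>>> {"fn": "servo_tool", "kwargs": {
  "increments": "-0.15 -0.8 0 -1;-0.15 -0.8 0 -1;-0.15 -0.8 0 -1;-0.15 -0.8 0 -1;-0.15 -0.8 0 -1;0.28 -0.8 0 -1;0.28 -0.8 0 -1;0.28 -0.8 0 -1;0.28 -0.8 0 -1;0.28 -0.8 0 -1",
  "fingers": 85
}}

```text
time_s: 11.45
eef_pos: [0.4803, -0.0428, 0.2451]
ee_rot: [3.14, -0.001, 0.945]
force: [-0.1, 0.2, 0.8]
width: 0.0848
grip_force: 0.0
```

Run:
```python
from h import *
a=grab("top"); b=grab("scene"); s=ctrl.sense(); print({k:np.round(s[k],4) for k in("eef_pos","ee_rot","force","width")})
cv2.imwrite("pics/open.png",cv2.resize(np.hstack([a["img"][195:295,160:290],b["img"][190:290,180:310]]),(800,308),interpolation=cv2.INTER_CUBIC)[...,::-1])
```

```text
{'eef_pos': array([ 0.4814, -0.0452,  0.2451]), 'ee_rot': array([3.138e+00, 1.000e-04, 9.424e-01]), 'force': array([-0.0397, -0.1285, -0.02  ]), 'width': np.float64(0.0849)}
```

View pics/open.png

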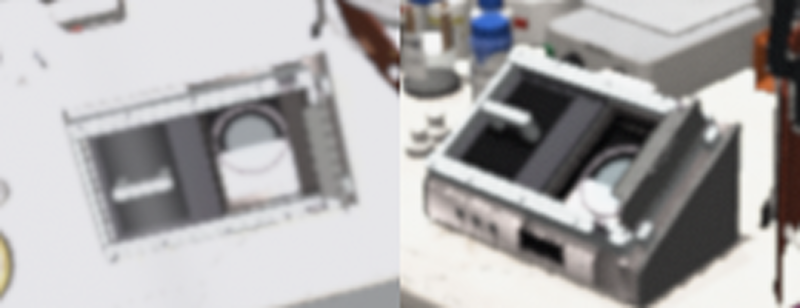

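>>> {"fn": "servo_tool", "kwargs": {
  "increments": "-0.05 0.09 -0.3 -1;0 0 -0.3 -1;0 0 -0.3 -1;0 0 -0.3 -1;0 0 -0.3 -1;0 0 -0.3 -1;0 0 -0.3 -1;0 0 -0.3 -0.96;0 0 0 0;0 0 0 0"
}}

```text
time_s: 12.55
eef_pos: [0.4773, -0.0359, 0.1241]
ee_rot: [-3.141, -0.0, 0.257]
force: [-0.2, -0.6, -0.3]
width: 0.0848
grip_force: 0.0
```

Run:
```python
from h import *
a=grab("top"); b=grab("scene"); s=ctrl.sense(); print({k:np.round(s[k],4) for k in("eef_pos","ee_rot","force","width")})
F=np.array([.4963,.2631,.0592]); c,q=np.cos(np.radians(14.2)),np.sin(np.radians(14.2))
u=np.array([.866*c,.866*q,.5]); v=np.array([-q,c,0]); n=np.array([-.5*c,-.5*q,.866])
t=np.linspace(0,2*np.pi,60,endpoint=False)
for f,nm in((a,"t"),(b,"s")):
    im=f["img"].copy()
    ring=proj(f,[F+.033*(np.cos(k)*u+np.sin(k)*v)+.003*n for k in t]); op=proj(f,[F+x*u+y*v+.018*n for x,y in((.055,.036),(.055,-.036),(-.055,-.036),(-.055,.036))])
    x0,y0=np.r_[ring,op].min(0).astype(int)-12; cr=cv2.resize(im[y0:y0+62,x0:x0+66],None,fx=6,fy=6,interpolation=cv2.INTER_CUBIC)
    for p in ring: cv2.circle(cr,tuple(int(z) for z in (p+.5-[x0,y0])*6),1,(255,0,0),-1)
    cv2.polylines(cr,[((op+.5-[x0,y0])*6).astype(int)],True,(0,255,0),1)
    (A:=globals().setdefault("L",[])).append(cr)
cv2.imwrite("pics/ring.png",np.hstack(L)[...,::-1])
for f,z in((a,.0185),(b,.0185)): print(proj(f,[[.479,-.0405,z],np.array(s["eef_pos"])-[0,0,.012]]).round(1).tolist())
```

```text
{'eef_pos': array([ 0.4781, -0.0363,  0.1248]), 'ee_rot': array([ 3.1409e+00, -1.9000e-03,  2.5620e-01]), 'force': array([ 0.0097, -0.066 , -0.3231]), 'width': np.float64(0.0851)}
[[341.8, 249.6], [346.2, 246.5]]
[[324.9, 319.2], [325.3, 282.3]]
```

View pics/ring.png

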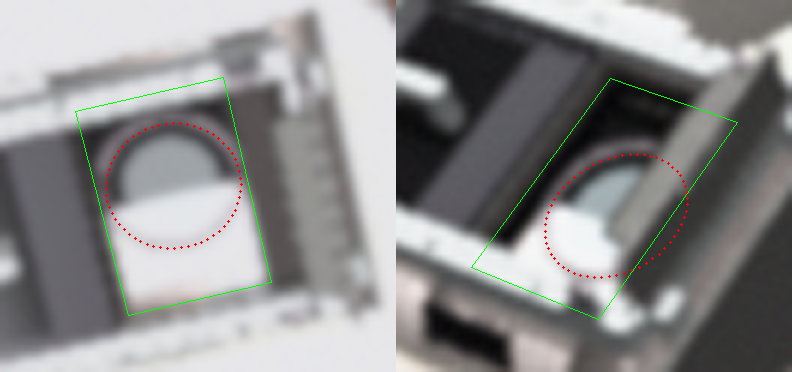

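Run:
```python
from h import *
F=np.array([.4963,.2631,.0592]); c,q=np.cos(np.radians(14.2)),np.sin(np.radians(14.2))
u=np.array([.866*c,.866*q,.5]); v=np.array([-q,c,0]); n=np.array([-.5*c,-.5*q,.866])
R=np.arange(.026,.0441,.0015)
for nm in("top","scene"):
    f=grab(nm); im=np.mean([grab(nm)["img"].astype(np.float32) for _ in range(3)],0)
    print(nm,(R*1000).round(1))
    for d in range(-60,91,15) if nm=="top" else range(0,105,15):
        k=np.radians(d); P=proj(f,[F+r*(np.cos(k)*u+np.sin(k)*v)+.003*n for r in R]).astype(np.float32)
        s=cv2.remap(im,P[:,:1],P[:,1:],cv2.INTER_CUBIC)[:,0]; print(d,s.mean(1).round().astype(int),(s[:,0]-s[:,1]).round().astype(int))
```

```text
top [26.  27.5 29.  30.5 32.  33.5 35.  36.5 38.  39.5 41.  42.5 44. ]
-60 [ 84  74  78  95 111 121 121 111  97  83  77  77  80] [-1  1  3  5  6  6  6  5  5  4  4  4  4]
-45 [ 93  79  76  87 104 118 122 115 102  81  65  55  50] [-2 -1  2  4  5  7  7  6  5  4  3  2  2]
-30 [100  83  75  81  94 108 116 114 102  84  69  61  63] [-2 -1  1  4  5  6  6  6  5  4  3  2  0]
-15 [114  94  79  73  79  90  99 103  99  98 109 128 160] [-2 -1  0  1  2  4  5  6  5  3  1 -1 -2]
0 [117 100  83  77  79  90  98 100 105 112 130 153 180] [-3 -2 -1  1  2  3  4  4  3  1 -1 -2 -3]
15 [118  99  81  76  82  95 107 110 109 107 112 135 160] [-3 -2  0  1  3  4  5  6  5  3  1 -1 -3]
30 [119 100  81  75  81  94 105 108 103  90  75  68  71] [-3 -2 -1  1  3  5  5  5  5  4  3  2  1]
45 [113  92  77  75  86 103 115 118 112  96  76  60  47] [-3 -2 -1  2  4  5  6  6  6  5  3  2  2]
60 [110  89  75  75  87 102 113 114 103  88  71  59  55] [-3 -1  0  2  4  6  7  6  6  5  4  3  3]
75 [95 78 66 66 71 78 80 77 71 65 61 61 65] [-2 -1  0  2  3  3  4  4  3  3  3  2  2]
90 [102  89  83  85  90  96  94  88  78  69  64  67  75] [-1  0  1  2  3  4  4  4  3  3  3  3  3]
scene [26.  27.5 29.  30.5 32.  33.5 35.  36.5 38.  39.5 41.  42.5 44. ]
0 [100  96  94  92  94 100 104 101 102  99  96  97  99] [0 0 0 0 0 1 1 1 0 0 0 0 0]
15 [ 92  69  48  41  51  69  91 104 106  93  73  54  36] [-7 -5 -3  0  2  4  6  6  6  5  4  3  2]
30 [89 68 51 46 51 65 80 91 94 86 71 55 41] [-7 -5 -2  0  2  3  4  4  4  4  3  2  2]
45 [ 85  63  52  52  64  83  99 107 105  95  76  59  44] [-6 -3 -1  1  3  4  5  5  5  4  3  3  2]
60 [75 55 49 55 69 84 95 96 88 74 56 41 26] [-6 -3  0  2  3  4  5  5  4  3  3  2  2]
75 [68 55 54 66 81 91 93 84 69 54 37 21 15] [-4 -1  1  3  5  5  5  5  4  3  2  1  0]
90 [64 56 58 68 80 87 87 77 64 42 27 18 16] [-3  0  2  3  4  4  5  4  4  2  2  2  1]
```

>>> {"fn": "servo_tool", "kwargs": {
  "increments": "0.02 -0.08 -0.3 0;0 0 -0.3 0;0 0 -0.3 0;0 0 -0.3 0;0 0 -0.25 0;0 0 -0.15 0;0 0 -0.1 0;0 0 0 0;0 0 0 0;0 0 0 0"
}}

```text
time_s: 14.05
eef_pos: [0.4789, -0.0406, 0.0391]
ee_rot: [3.141, -0.001, 0.254]
force: [-0.3, -0.1, 0.4]
width: 0.0851
grip_force: 0.0
```

>>> {"fn": "servo_tool", "kwargs": {
  "increments": "0 0 0 0;0 0 0 0;0 0 0 0;0 0 0 0;0 0 0 0;0 0 0 0;0 0 0 0;0 0 0 0;0 0 0 0;0 0 0 0",
  "fingers": 0,
  "grip_force": 20
}}

```text
time_s: 15.05
eef_pos: [0.4787, -0.0406, 0.0391]
ee_rot: [3.141, -0.001, 0.254]
force: [-1.2, 0.3, 6.1]
width: 0.0586
grip_force: 21.1
```

Run:
```python
from h import *
a=grab("top"); b=grab("scene"); s=ctrl.sense(); p=np.array(s["eef_pos"]); print({k:np.round(s[k],4) for k in("eef_pos","ee_rot","force","width","grip_force")})
print(proj(b,[[.479,-.0405,.0185],p-[0,0,.020]]).round(1).tolist())
cv2.imwrite("pics/grip.png",cv2.resize(b["img"][270:345,275:375],(800,600),interpolation=cv2.INTER_CUBIC)[...,::-1])
```

```text
{'eef_pos': array([ 0.4787, -0.0406,  0.0391]), 'ee_rot': array([ 3.1412e+00, -7.0000e-04,  2.5430e-01]), 'force': array([-1.7217,  0.7067,  5.5479]), 'width': np.float64(0.0587), 'grip_force': np.float64(21.095)}
[[324.9, 319.2], [324.9, 319.0]]
```

View pics/grip.png

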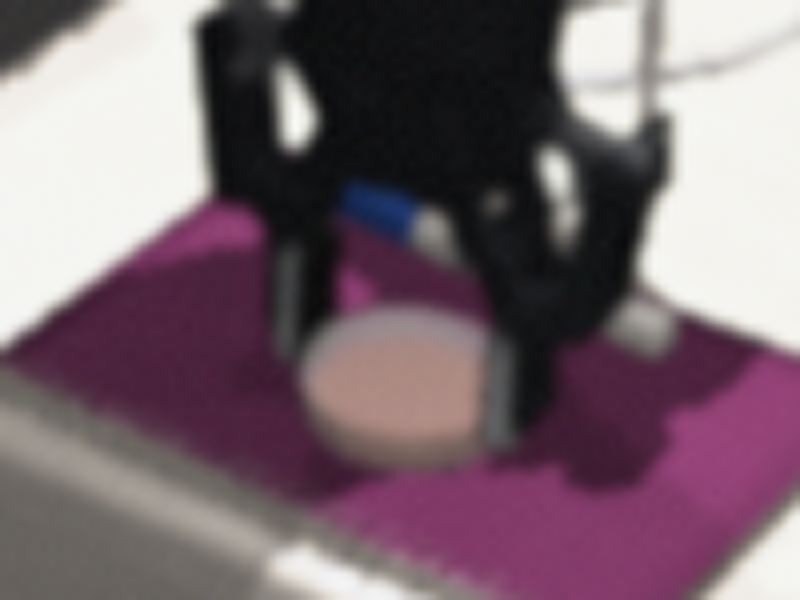

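Run:
```python
from h import *
b=grab("scene"); C=np.array([.4787,-.0406,0]); k=np.radians(.254*180/np.pi-90); d=np.array([np.cos(k),np.sin(k),0]); w=np.array([-d[1],d[0],0])
for sgn in(1,-1):
  for z in(.009,.011,.015,.02,.026):
    P=[C+sgn*d*r+w*o+[0,0,z] for r,o in((.03,-.011),(.03,.011),(.0385,-.011),(.0445,-.011))]
    print(sgn,z,((proj(b,P)-[275,270]+.5)*8).round().astype(int).tolist())
```

```text
1 0.009 [[474, 485], [515, 446], [501, 497], [520, 505]]
1 0.011 [[474, 479], [515, 440], [501, 491], [520, 499]]
1 0.015 [[475, 467], [516, 428], [502, 479], [521, 487]]
1 0.02 [[476, 452], [517, 413], [503, 464], [522, 472]]
1 0.026 [[477, 434], [518, 396], [504, 446], [523, 454]]
-1 0.009 [[290, 406], [332, 369], [264, 396], [247, 388]]
-1 0.011 [[290, 401], [332, 364], [265, 390], [247, 382]]
-1 0.015 [[290, 389], [333, 352], [265, 378], [247, 371]]
-1 0.02 [[291, 374], [334, 337], [266, 363], [248, 356]]
-1 0.026 [[292, 356], [334, 320], [266, 346], [249, 338]]
```

>>> {"fn": "servo_tool", "kwargs": {
  "increments": "0 0 0.05 0;0 0 0.15 0;0 0 0.3 0;0 0 0.45 0;0 0 0.5 0;-0.24 0 0.5 0;-0.24 0 0.5 0;-0.24 0 0.5 0;-0.24 0 0.5 0;-0.24 0.2 0.35 0"
}}

```text
time_s: 16.2
eef_pos: [0.4183, -0.0311, 0.2306]
ee_rot: [3.14, -0.002, 0.253]
force: [0.3, -0.3, 0.5]
width: 0.0587
grip_force: 21.7
```

>>> {"fn": "servo_tool", "kwargs": {
  "increments": "0 0.6 0 0;0 0.8 0 0;0 0.8 0 0;0 0.8 0 0;0 0.8 0 0;0 0.8 0 0;0.35 0.5 0 0;0.4 0.4 0 0;0.4 0.25 0 0;0.4 0.1 0 0"
}}

```text
time_s: 17.2
eef_pos: [0.4961, 0.2635, 0.2285]
ee_rot: [-3.141, 0.0, 0.256]
force: [-0.1, 0.5, -0.5]
width: 0.0587
grip_force: 21.7
```

Run:
```python
from h import *
a=grab("top"); b=grab("scene"); s=ctrl.sense(); p=np.array(s["eef_pos"]); print({k:np.round(s[k],4) for k in("joints","eef_pos","ee_rot","force","width","grip_force")})
q=p-[0,0,.0281]; c=proj(b,[q])[0]; print(c)
x0,y0=(c-[50,40]).astype(int)
# expected dish bottom circle (horizontal)
t=np.linspace(0,2*np.pi,24,endpoint=False); P=(proj(b,[q+.03*np.array([np.cos(k),np.sin(k),0]) for k in t])+.5-[x0,y0])*8
im=cv2.resize(b["img"][y0:y0+75,x0:x0+100],(800,600),interpolation=cv2.INTER_CUBIC)
for z in P: cv2.circle(im,tuple(z.astype(int)),2,(0,255,0),-1)
cv2.imwrite("pics/carry.png",im[...,::-1])
```

```text
{'joints': array([ 4.4190e-01,  7.1200e-02,  1.8794e+00, -2.0000e-04,  1.1899e+00,
        1.7582e+00]), 'eef_pos': array([0.4975, 0.2628, 0.2286]), 'ee_rot': array([-3.1416e+00, -1.1000e-03,  2.5450e-01]), 'force': array([-0.9353,  0.2406, -0.5271]), 'width': np.float64(0.0587), 'grip_force': np.float64(21.7466)}
[250.1375045  200.30087493]
```

View pics/carry.png

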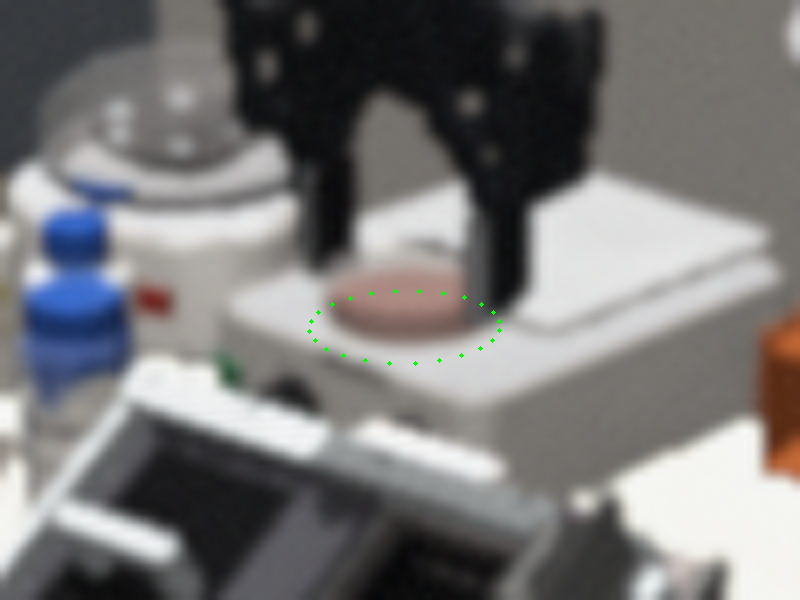

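>>> {"fn": "servo_tool", "kwargs": {
  "increments": "-0.02 -0.01 -0.3 0;0 0 -0.35 0;0 0 -0.35 0;0 0 -0.35 0;0 0 -0.35 0;0 0 -0.3 0;0 0 -0.2 0;0 0 -0.1 0;0 0 0 0;0 0 0 0"
}}

```text
time_s: 18.3
eef_pos: [0.4949, 0.2656, 0.1161]
ee_rot: [-3.135, -0.004, 0.253]
force: [-6.9, 12.8, 9.4]
width: 0.0586
grip_force: 34.7
```

```bash
cat >> h.py <<'E'
F0=np.array([.4985,.2640,.0605]); c_,s_=np.cos(np.radians(14.2)),np.sin(np.radians(14.2))
RS=np.c_[[.866*c_,.866*s_,.5],[-s_,c_,0],[-.5*c_,-.5*s_,.866]]
def stage(P): return (np.array(P)-F0)@RS*1000
def world(x,y,z): return F0+RS@np.array([x,y,z])/1000
def cover(th,x,r,o=0): # point on cover at hinge distance r, offset o outward
    return world(x,-74+r*np.cos(th)-o*np.sin(th)*-1*-1 if 0 else -74+r*np.cos(th)-o*np.sin(th),46+r*np.sin(th)+o*np.cos(th))
E
python3 - <<'E'
from h import *
T=lambda x,y:((x+.5)/6.6-.5+170,(y+.5)/6.6-.5+205); S=lambda x,y:((x+.5)/6.6-.5+180,(y+.5)/6.6-.5+200)
a=grab("top"); b=grab("scene")
for tp,sp in(((590,165),(632,150)),((630,352),(458,350)),((655,150),(632,150)),((690,350),(458,350))):
    P,e=tri(a,T(*tp),b,S(*sp)); print(stage(P).round(1),round(e*1000,1))
for th in(1.5,1.7,1.95):
    for x in(-58,58):
        P=[cover(th,x,0),cover(th,x,34)]; print(th,x,((proj(a,P)+.5-[170,205])*6.6).round().tolist(),((proj(b,P)+.5-[180,200])*6.6).round().tolist())
s=ctrl.sense(); print(stage(s["eef_pos"]).round(1),s["force"],s["moment"])
E
```

```text
[ 53.2 -63.4  75.8] 16.6
[-43.1 -55.7  70.3] 1.6
[ 51.  -82.6  88.4] 4.3
[-46.6 -75.   86.2] 16.8
1.5 -58 [[671.0, 351.0], [675.0, 386.0]] [[499.0, 434.0], [463.0, 380.0]]
1.5 58 [[619.0, 109.0], [621.0, 138.0]] [[663.0, 199.0], [631.0, 142.0]]
1.7 -58 [[671.0, 351.0], [690.0, 382.0]] [[499.0, 434.0], [477.0, 385.0]]
1.7 58 [[619.0, 109.0], [637.0, 134.0]] [[663.0, 199.0], [646.0, 147.0]]
1.95 -58 [[671.0, 351.0], [708.0, 376.0]] [[499.0, 434.0], [497.0, 396.0]]
1.95 58 [[619.0, 109.0], [656.0, 128.0]] [[663.0, 199.0], [665.0, 156.0]]
[25.2  2.4 49.8] [-7.07024747 13.66558855 10.33156766] [ 1.11258193  0.64510091 -0.08250445]
```

Run:
```python
from h import *
b=grab("scene"); B=cv2.resize(b["img"][200:290,180:300],None,fx=6.6,fy=6.6,interpolation=cv2.INTER_CUBIC)[...,::-1]
o=cv2.imread("pics/c_scene.png"); l=cv2.imread("pics/lift.png")
for y in(200,250,300,340,370,400):
    print(y); 
    for im in(o,l,B): print(cv2.cvtColor(im,cv2.COLOR_BGR2GRAY)[y,440:700:10].tolist())
print(ctrl.sense()["joints"])
```

```text
200
[53, 32, 25, 27, 25, 27, 29, 32, 34, 41, 43, 61, 114, 144, 147, 143, 115, 67, 51, 53, 53, 61, 106, 150, 191, 217]
[18, 25, 48, 35, 13, 12, 13, 11, 13, 11, 17, 28, 53, 67, 72, 97, 97, 65, 53, 54, 53, 64, 106, 145, 166, 202]
[103, 105, 101, 103, 105, 97, 76, 72, 61, 28, 20, 36, 54, 64, 66, 64, 63, 62, 62, 67, 77, 98, 130, 147, 167, 197]
250
[207, 175, 122, 88, 46, 27, 26, 36, 85, 135, 149, 149, 138, 103, 72, 55, 53, 54, 64, 79, 91, 93, 88, 94, 118, 115]
[119, 133, 143, 112, 46, 14, 13, 26, 77, 107, 81, 68, 68, 63, 60, 56, 53, 56, 64, 81, 91, 94, 88, 96, 119, 116]
[149, 149, 149, 149, 150, 147, 118, 80, 59, 62, 68, 73, 72, 74, 65, 62, 61, 64, 86, 95, 92, 93, 88, 95, 119, 116]
300
[16, 21, 44, 69, 88, 118, 146, 148, 147, 122, 96, 65, 53, 53, 55, 67, 82, 99, 114, 127, 136, 134, 98, 57, 50, 51]
[14, 13, 35, 55, 65, 63, 67, 67, 70, 71, 70, 58, 52, 53, 56, 68, 84, 99, 114, 126, 137, 134, 98, 58, 51, 53]
[150, 164, 165, 154, 99, 62, 65, 65, 70, 71, 62, 61, 62, 62, 64, 68, 81, 100, 114, 128, 139, 130, 94, 57, 52, 51]
340
[25, 46, 109, 143, 151, 154, 119, 69, 52, 53, 52, 53, 64, 78, 93, 109
[... 303 characters left out ...]
 53, 56, 68, 83, 97, 111, 122, 135, 136, 101, 59, 51, 53, 51, 51, 52, 53, 52]
[13, 14, 34, 62, 62, 56, 51, 53, 53, 53, 61, 77, 97, 111, 120, 124, 130, 98, 59, 51, 52, 51, 52, 52, 52, 52]
[178, 131, 75, 65, 63, 62, 63, 63, 62, 63, 67, 79, 98, 112, 119, 115, 119, 96, 59, 53, 52, 51, 53, 51, 52, 53]
400
[94, 63, 76, 80, 61, 53, 53, 58, 75, 90, 101, 110, 121, 128, 130, 101, 59, 51, 52, 51, 51, 52, 52, 51, 52, 51]
[51, 46, 45, 50, 50, 52, 53, 55, 65, 80, 99, 113, 119, 115, 119, 96, 59, 52, 52, 52, 52, 53, 52, 53, 52, 51]
[108, 114, 108, 78, 59, 61, 62, 70, 78, 81, 99, 112, 120, 109, 98, 89, 59, 51, 53, 52, 53, 51, 53, 52, 53, 53]
[0.44484476 0.17694254 1.98539088 0.00675819 0.97409671 1.75846747]
```

>>> {"fn": "servo_tool", "kwargs": {
  "increments": "0 0 0.2 0;-0.1 -0.02 0.25 0;-0.1 -0.03 0.25 0;-0.1 -0.02 0.1 0;0 0 0 0;0 0 0 0;0 0 0 0;0 0 0 0;0 0 0 0;0 0 0 0"
}}

```text
time_s: 19.45
eef_pos: [0.4797, 0.2579, 0.153]
ee_rot: [3.141, 0.001, 0.254]
force: [-0.5, 0.4, -0.5]
width: 0.0585
grip_force: 27.0
```

Run:
```python
from h import *
b=grab("scene"); s=ctrl.sense(); p=np.array(s["eef_pos"]); print({k:np.round(s[k],4) for k in("eef_pos","ee_rot","force","width","grip_force")},stage(p).round(1))
B=cv2.resize(b["img"][200:290,180:300],None,fx=6.6,fy=6.6,interpolation=cv2.INTER_CUBIC)[...,::-1]
o=cv2.imread("pics/c_scene.png")
for y in(200,250,300,340,370,400):
    for im in(o,B): print(y,cv2.cvtColor(im,cv2.COLOR_BGR2GRAY)[y,440:680:10].tolist())
# pink blob of dish
hsv=cv2.cvtColor(b["img"],cv2.COLOR_RGB2HSV); c=proj(b,[p-[0,0,.02]])[0].astype(int); m=(((hsv[...,0]<14)|(hsv[...,0]>172))&(hsv[...,1]>35)).astype(np.uint8); k=np.zeros_like(m); k[c[1]-20:c[1]+20,c[0]-20:c[0]+20]=1
n,l,st,ce=cv2.connectedComponentsWithStats(m*k); i=1+st[1:,4].argmax(); print(c,st[i],ce[i])
```

```text
{'eef_pos': array([0.4798, 0.258 , 0.1531]), 'ee_rot': array([3.1415e+00, 5.0000e-04, 2.5420e-01]), 'force': array([-0.0434,  0.3623,  0.1737]), 'width': np.float64(0.0583), 'grip_force': np.float64(26.9711)} [29.3 -1.3 90. ]
200 [53, 32, 25, 27, 25, 27, 29, 32, 34, 41, 43, 61, 114, 144, 147, 143, 115, 67, 51, 53, 53, 61, 106, 150]
200 [121, 116, 114, 111, 94, 87, 78, 59, 37, 26, 25, 39, 56, 64, 66, 64, 61, 62, 62, 67, 76, 97, 130, 149]
250 [207, 175, 122, 88, 46, 27, 26, 36, 85, 135, 149, 149, 138, 103, 72, 55, 53, 54, 64, 79, 91, 93, 88, 94]
250 [20, 32, 40, 47, 49, 56, 51, 51, 92, 112, 90, 70, 63, 66, 60, 60, 61, 64, 80, 88, 92, 94, 89, 95]
300 [16, 21, 44, 69, 88, 118, 146, 148, 147, 122, 96, 65, 53, 53, 55, 67, 82, 99, 114, 127, 136, 134, 98, 57]
300 [148, 163, 167, 156, 104, 64, 64, 65, 64, 73, 62, 58, 60, 61, 62, 67, 82, 98, 116, 128, 140, 133, 97, 57]
340 [25, 46, 109, 143, 151, 154, 119, 69, 52, 53, 52, 53, 64, 78, 93, 109, 119, 122, 129, 99, 60, 52, 51, 52]
340 [198, 130, 62, 61, 64, 63, 59, 62, 60, 61, 60, 61, 66, 72, 92, 111, 119, 120, 122, 94, 59, 51, 54, 53]
370 [27, 25, 54, 112, 111, 65, 52, 52, 53, 56, 68, 83, 97, 111, 122, 135, 136, 101, 59, 51, 53, 51, 51, 52]
370 [184, 153, 89, 66, 61, 60, 60, 61, 62, 62, 65, 78, 97, 112, 118, 116, 112, 92, 59, 52, 52, 52, 52, 52]
400 [94, 63, 76, 80, 61, 53, 53, 58, 75, 90, 101, 110, 121, 128, 130, 101, 59, 51, 52, 51, 51, 52, 52, 51]
400 [105, 115, 108, 80, 58, 58, 61, 65, 73, 80, 99, 112, 118, 110, 110, 94, 59, 51, 52, 52, 52, 52, 51, 52]
[246 226] [237 223  18  12 173] [245.64739884 228.30635838]
```

>>> {"fn": "servo_tool", "kwargs": {
  "increments": "0 0 -0.12 0;0 0 -0.12 0;0.03 -0.12 0 0;0.03 -0.12 0 0;0.02 -0.08 0 0;0.02 -0.08 0 0;0.02 -0.08 0 0;0 0 0 0;0 0 0 0;0 0 0 0"
}}

```text
time_s: 20.5
eef_pos: [0.4842, 0.2397, 0.1444]
ee_rot: [-3.13, -0.001, 0.252]
force: [-13.2, 20.1, 14.1]
width: 0.0583
grip_force: 45.8
```

```bash
cat > prof.py <<'E'
from h import *
b=grab("scene"); s=ctrl.sense(); p=np.array(s["eef_pos"]); print({k:np.round(s[k],4) for k in("eef_pos","ee_rot","force","width","grip_force")},stage(p).round(1))
B=cv2.resize(b["img"][200:290,180:300],None,fx=6.6,fy=6.6,interpolation=cv2.INTER_CUBIC)[...,::-1]
for y in(150,200,250,300,340,370,400): print(y,cv2.cvtColor(B,cv2.COLOR_BGR2GRAY)[y,440:680:10].tolist())
hsv=cv2.cvtColor(b["img"],cv2.COLOR_RGB2HSV); c=proj(b,[p-[0,0,.02]])[0].astype(int); m=(((hsv[...,0]<14)|(hsv[...,0]>172))&(hsv[...,1]>35)).astype(np.uint8); k=np.zeros_like(m); k[c[1]-20:c[1]+20,c[0]-20:c[0]+20]=1
n,l,st,ce=cv2.connectedComponentsWithStats(m*k); i=1+st[1:,4].argmax(); print(c,st[i],ce[i])
E
python3 prof.py
```

```text
{'eef_pos': array([0.4842, 0.2397, 0.1444]), 'ee_rot': array([-3.1304e+00, -6.0000e-04,  2.5190e-01]), 'force': array([-13.286 ,  19.9362,  13.1505]), 'width': np.float64(0.0584), 'grip_force': np.float64(45.7859)} [ 24.8 -20.   82.5]
150 [38, 70, 82, 89, 100, 112, 126, 133, 114, 60, 28, 19, 17, 22, 61, 94, 130, 204, 238, 244, 246, 242, 228, 235]
200 [145, 146, 147, 147, 146, 149, 146, 145, 114, 90, 64, 24, 16, 29, 61, 81, 83, 82, 77, 75, 64, 43, 63, 104]
250 [77, 91, 96, 97, 94, 95, 95, 92, 76, 60, 110, 168, 185, 180, 163, 110, 79, 59, 42, 63, 89, 96, 90, 89]
300 [148, 163, 168, 167, 168, 162, 130, 86, 79, 80, 83, 80, 79, 67, 46, 51, 76, 100, 115, 121, 108, 81, 59, 54]
340 [217, 207, 192, 151, 85, 76, 81, 80, 81, 76, 63, 45, 46, 71, 98, 111, 119, 110, 85, 62, 52, 54, 52, 53]
370 [191, 197, 198, 191, 165, 107, 76, 81, 65, 43, 48, 72, 98, 111, 121, 109, 84, 62, 53, 52, 52, 51, 52, 54]
400 [145, 138, 112, 85, 67, 77, 70, 45, 48, 75, 100, 113, 119, 109, 82, 60, 53, 53, 51, 53, 51, 53, 52, 52]
[251 232] [242 228  18  12 181] [250.68508287 233.24861878]
```

>>> {"fn": "servo_tool", "kwargs": {
  "increments": "0.01 -0.04 0 0;0 0 0 0;0 0 0 0;0 0 0 0;0 0 0 0;0 0 0 0;0 0 0 0;0 0 0 0;0 0 0 0;0 0 0 0"
}}

```text
time_s: 21.55
eef_pos: [0.4844, 0.2393, 0.1445]
ee_rot: [-3.127, -0.001, 0.251]
force: [-15.3, 24.6, 13.7]
width: 0.0579
grip_force: 50.0
```

```bash
python3 prof.py
```

```text
{'eef_pos': array([0.4844, 0.2394, 0.1446]), 'ee_rot': array([-3.1274e+00, -9.0000e-04,  2.5140e-01]), 'force': array([-15.9545,  25.1455,  14.6328]), 'width': np.float64(0.0583), 'grip_force': np.float64(50.0075)} [ 25.  -20.4  82.7]
150 [38, 71, 83, 90, 99, 111, 125, 135, 126, 71, 24, 19, 18, 23, 62, 93, 126, 204, 239, 244, 246, 244, 233, 236]
200 [146, 146, 146, 147, 146, 147, 147, 145, 118, 92, 63, 25, 15, 28, 60, 80, 83, 84, 84, 82, 65, 44, 64, 106]
250 [78, 89, 98, 99, 95, 95, 94, 92, 76, 60, 107, 167, 184, 182, 171, 118, 76, 55, 44, 64, 88, 96, 90, 90]
300 [149, 164, 166, 167, 168, 164, 130, 83, 78, 83, 81, 80, 78, 66, 49, 51, 77, 100, 114, 121, 109, 81, 60, 52]
340 [216, 207, 191, 150, 86, 77, 82, 82, 79, 76, 65, 46, 46, 68, 93, 111, 120, 111, 85, 61, 53, 51, 52, 52]
370 [190, 198, 197, 191, 165, 108, 72, 81, 65, 43, 46, 73, 99, 112, 119, 109, 84, 62, 54, 51, 53, 52, 53, 53]
400 [144, 140, 112, 84, 66, 74, 70, 45, 50, 74, 98, 112, 119, 107, 82, 62, 53, 53, 52, 51, 53, 53, 53, 52]
[251 232] [242 227  18  13 184] [250.96195652 233.20108696]
```

>>> {"fn": "servo_tool", "kwargs": {
  "increments": "-0.02 0.1 0 0;0.07 0.18 0 0;0.07 0.18 0 0;0.07 0.18 0 0;0 0 -0.1 0;0 0 -0.1 0;0 0 -0.1 0;0 0 -0.05 0;0 0 0 0;0 0 0 0"
}}

```text
time_s: 22.6
eef_pos: [0.496, 0.2639, 0.124]
ee_rot: [-3.142, -0.0, 0.254]
force: [0.5, -0.2, -0.5]
width: 0.0585
grip_force: 27.9
```

>>> {"fn": "servo_tool", "kwargs": {
  "increments": "0 0 -0.06 0;0 0 -0.06 0;0 0 -0.06 0;0 0 -0.05 0;0 0 -0.04 0;0 0 -0.04 0;0 0 0 0;0 0 0 0;0 0 0 0;0 0 0 0"
}}

```text
time_s: 23.6
eef_pos: [0.4959, 0.264, 0.1085]
ee_rot: [-3.142, -0.0, 0.254]
force: [0.7, 0.3, -1.0]
width: 0.0586
grip_force: 27.9
```

>>> {"fn": "servo_tool", "kwargs": {
  "increments": "0 0 -0.03 0;0 0 -0.03 0;0 0 -0.02 0;0 0 0 0;0 0 0 0;0 0 0 0;0 0 0 0;0 0 0 0;0 0 0 0;0 0 0 0"
}}

```text
time_s: 24.6
eef_pos: [0.4956, 0.2642, 0.1047]
ee_rot: [-3.141, 0.0, 0.254]
force: [-3.3, 1.5, 5.5]
width: 0.0585
grip_force: 28.6
```

>>> {"fn": "servo_tool", "kwargs": {
  "increments": "0 0 0 0;0 0 0 0;0 0 0 0;0 0 0 0;0 0 0.05 0;0 0 0.15 0;0 0 0.3 0;0 0 0.45 0;0 0 0.5 0;0 0 0.5 0",
  "fingers": 64
}}

```text
time_s: 25.6
eef_pos: [0.496, 0.2636, 0.2028]
ee_rot: [3.141, -0.0, 0.254]
force: [0.4, 0.4, -0.0]
width: 0.0643
grip_force: 0.0
```

>>> {"fn": "servo_tool", "kwargs": {
  "increments": "-0.3 0.3 0.1 1;-0.3 0.6 0.1 1;-0.2 0.7 0 1;-0.1 0.6 0 1;0 0 0 1;0 0 0 1;0 0 0 1;0 0 0 1;0 0 0 1;0 0 0 1"
}}

```text
time_s: 26.6
eef_pos: [0.4513, 0.3737, 0.2121]
ee_rot: [3.141, -0.0, 1.13]
force: [-0.3, 0.2, -0.4]
width: 0.0642
grip_force: 0.0
```

```bash
cat > dish.py <<'E'
from h import *
s=ctrl.sense(); print({k:np.round(s[k],4) for k in("eef_pos","ee_rot","force","width")})
for nm in("top","scene"):
    f=grab(nm); im=f["img"]; hsv=cv2.cvtColor(im,cv2.COLOR_RGB2HSV)
    c=proj(f,[world(0,0,8)])[0].astype(int); m=(((hsv[...,0]<16)|(hsv[...,0]>170))&(hsv[...,1]>35)).astype(np.uint8); k=np.zeros_like(m); k[c[1]-25:c[1]+25,c[0]-25:c[0]+25]=1
    n,l,st,ce=cv2.connectedComponentsWithStats(m*k)
    if n>1:
        i=1+st[1:,4].argmax(); N=RS[:,2]
        print(nm,c,st[i],ce[i],[stage(onplane(f,ce[i],world(0,0,z),N)).round(1).tolist() for z in(0,8,15)])
    t=np.linspace(0,2*np.pi,16,endpoint=False)
    P=proj(f,[world(x,0,12) for x in range(-52,53,4)]).astype(np.float32); print("x-profile",[im[int(r+.5),int(q+.5)].tolist() for q,r in P])
E
python3 dish.py
```

```text
{'eef_pos': array([0.4513, 0.3737, 0.2121]), 'ee_rot': array([ 3.1405e+00, -2.0000e-04,  1.1305e+00]), 'force': array([-0.2658,  0.2405, -0.3744]), 'width': np.float64(0.0642)}
top [241 240] [232 233  19  17 266] [240.9887218  240.90601504] [[-4.5, 1.4, 0.0], [-1.2, 1.0, 8.0], [1.7, 0.7, 15.0]]
x-profile [[151, 141, 141], [159, 149, 148], [169, 160, 159], [167, 158, 156], [174, 165, 164], [176, 167, 166], [173, 155, 152], [179, 144, 139], [181, 144, 138], [181, 143, 137], [180, 143, 136], [182, 145, 138], [183, 145, 139], [184, 146, 140], [184, 146, 139], [184, 146, 139], [186, 148, 141], [186, 148, 142], [187, 151, 144], [176, 145, 139], [99, 89, 88], [81, 77, 79], [97, 93, 98], [131, 132, 135], [181, 184, 186], [212, 214, 216], [225, 226, 229]]
scene [250 247] [240 240  18  18 213] [247.80751174 248.14084507] [[-0.5, 10.7, -0.0], [-4.2, 4.5, 8.0], [-7.5, -0.9, 15.0]]
x-profile [[217, 221, 221], [227, 230, 230], [226, 229, 229], [137, 134, 134], [109, 103, 103], [132, 114, 109], [166, 134, 126], [177, 142, 134], [179, 143, 134], [179, 143, 135], [180, 143, 134], [180, 143, 134], [179, 143, 134], [179, 142, 133], [181, 145, 136], [180, 145, 135], [179, 143, 135], [181, 145, 136], [170, 140, 132], [153, 134, 128], [137, 130, 133], [81, 77, 80], [27, 26, 28], [13, 14, 14], [21, 20, 19], [29, 28, 28], [26, 24, 24]]
```

>>> {"fn": "servo_tool", "kwargs": {
  "increments": "-0.04 -0.15 0 1;-0.04 -0.15 0 1;0 0 0 1;0 0 0 1;0 0 0 1;0 0 -0.1 1;0 0 -0.2 1;0 0 -0.2 0.92;0 0 -0.2 0;0 0 0 0",
  "fingers": 26
}}

```text
time_s: 27.7
eef_pos: [0.4459, 0.3581, 0.1751]
ee_rot: [-3.139, 0.001, 1.815]
force: [-0.5, -0.6, 1.0]
width: 0.0258
grip_force: 0.0
```

>>> {"fn": "servo_tool", "kwargs": {
  "increments": "0.02 0.01 -0.25 0.07;0 0 -0.25 0;0 0 -0.25 0;0 0 -0.2 0;0 0 -0.1 0;0 0 -0.06 0;0 0 0 0;0 0 0 0;0 0 0 0;0 0 0 0"
}}

```text
time_s: 28.7
eef_pos: [0.4481, 0.3597, 0.122]
ee_rot: [3.141, -0.0, 1.824]
force: [-0.1, -0.3, 0.0]
width: 0.026
grip_force: 0.0
```

>>> {"fn": "servo_tool", "kwargs": {
  "increments": "0 0 0 0;0 0 0 0;0 0 0 0;0 0 0 0;0 0 0 0;0 0 0 0;0 0 0 0;0 0 0 0;0 0 0 0;0 0 0 0",
  "fingers": 0,
  "grip_force": 30
}}

```text
time_s: 29.7
eef_pos: [0.4464, 0.3592, 0.122]
ee_rot: [-3.139, 0.0, 1.824]
force: [-5.0, -2.0, 6.1]
width: 0.0123
grip_force: 29.4
```

>>> {"fn": "servo_tool", "kwargs": {
  "increments": "-0.02 -0.005 0 0;-0.016 -0.004 0.03 0;-0.016 -0.004 0.03 0;-0.016 -0.004 0.03 0;0 0 0 0;0.03 -0.12 0 0;0.05 -0.2 0 0;0.06 -0.24 0 0;0.06 -0.24 0 0;0.06 -0.24 0 0"
}}

```text
time_s: 30.7
eef_pos: [0.4577, 0.3052, 0.1259]
ee_rot: [3.142, 0.0, 1.824]
force: [0.2, 0.2, -1.0]
width: 0.0122
grip_force: 29.7
```

>>> {"fn": "servo_tool", "kwargs": {
  "increments": "0.05 -0.2 0 0;0.06 -0.22 0 0;0.055 -0.22 0 0;0.045 -0.18 0 0;0.03 -0.13 0 0;0 0 0 0;0 0 0 0;0 0 0 0;0 0 0 0;0 0 0 0"
}}

```text
time_s: 31.7
eef_pos: [0.4694, 0.2595, 0.126]
ee_rot: [3.141, -0.0, 1.825]
force: [0.5, -0.4, -0.1]
width: 0.0121
grip_force: 29.8
```

Run:
```python
from h import *
s=ctrl.sense(); print(stage(s["eef_pos"]).round(2),np.round(s["force"],2),stage([.4744,.258,.1124]),stage([.4471,.3588,.1184]))
```

```text
[ 7.36  2.77 71.37] [ 0.47 -0.42 -0.12] [ 4.4424767   0.0952359  57.36313862] [  5.9366122 104.5122188  63.4285754]
```

>>> {"fn": "servo_tool", "kwargs": {
  "increments": "0.01 -0.04 0 0;0 0 0 0;0.018 0.005 -0.032 0;0.018 0.005 -0.032 0;0.018 0.005 -0.032 0;0.018 0.005 -0.032 0;0.018 0.005 -0.032 0;0.018 0.005 -0.032 0;0 0 0 0;0 0 0 0"
}}

```text
time_s: 32.7
eef_pos: [0.4748, 0.2585, 0.1166]
ee_rot: [-3.14, 0.0, 1.824]
force: [-4.4, -2.3, 4.9]
width: 0.012
grip_force: 31.8
```

Run:
```python
from h import *
s=ctrl.sense(); print(stage(s["eef_pos"]).round(2),np.round(s["force"],2),np.round(s["moment"],2))
```

```text
[ 6.95  0.5  60.78] [-4.41 -2.32  4.87] [-0.17  0.61 -0.05]
```

>>> {"fn": "servo_tool", "kwargs": {
  "increments": "0 0 0 0;0 0 0 0;0 0 0 0;0 0 0 0;0 0 0.15 0;0 0 0.35 0;0 0 0.45 0;0 0 0.45 0;0 0 0.4 0;-0.3 0 0.2 0",
  "fingers": 26
}}

```text
time_s: 33.7
eef_pos: [0.4627, 0.2593, 0.2196]
ee_rot: [3.136, -0.001, 1.823]
force: [0.2, 0.0, 1.7]
width: 0.0256
grip_force: 0.0
```

Run:
```python
from h import *
a=grab("top"); b=grab("scene"); s=ctrl.sense(); print(np.round(s["eef_pos"],4),np.round(s["ee_rot"],3),np.round(s["force"],1))
g=cv2.cvtColor(a["img"],cv2.COLOR_RGB2GRAY).astype(float)
T=lambda x,y:((x+.5)/6.6-.5+170,(y+.5)/6.6-.5+205)
x0,y0=map(int,T(405,225)); x1,y1=map(int,T(558,318)); w=np.clip(g[y0:y1+1,x0:x1+1]-90,0,None)
yy,xx=np.mgrid[y0:y1+1,x0:x1+1]; print("bar",np.array([(w*xx).sum(),(w*yy).sum()])/w.sum(), "was 242.19 246.43",w.sum())
# brown mask in top
hsv=cv2.cvtColor(a["img"],cv2.COLOR_RGB2HSV); m=((hsv[...,0]<14)&(hsv[...,1]>110)&(hsv[...,2]>40)).astype(np.uint8); m[:190]=0; m[250:]=0; m[:,:255]=0; m[:,320:]=0
ys,xs=np.nonzero(m); print(len(ys)); 
if len(ys):
    i=ys.argmax(); print((xs[i],ys[i]),[onplane(a,(xs[i],ys[i]),(0,0,z)).round(3).tolist() for z in(0,.1,.2)])
    i=xs.argmin(); print((xs[i],ys[i]),[onplane(a,(xs[i],ys[i]),(0,0,z)).round(3).tolist() for z in(0,.1,.2)])
for x in(-30,0): print(world(x,-115,60).round(3), world(x,-115,60+25).round(3))
```

```text
[0.4606 0.2592 0.2189] [ 3.138e+00 -1.000e-03  1.825e+00] [-0.2 -0.   0.8]
bar [253.4248366  239.38562092] was 242.19 246.43 153.0
190
(np.int64(297), np.int64(229)) [[0.542, 0.096, 0.0], [0.527, 0.102, 0.1], [0.512, 0.109, 0.2]]
(np.int64(272), np.int64(197)) [[0.643, 0.176, 0.0], [0.619, 0.176, 0.1], [0.596, 0.176, 0.2]]
[0.472 0.139 0.097] [0.46  0.136 0.119]
[0.498 0.145 0.112] [0.486 0.142 0.134]
```

>>> {"fn": "servo_tool", "kwargs": {
  "increments": "0 -0.3 0 0;0 -0.45 0 0;0 -0.45 0 0;0.02 -0.45 0 0;0.02 -0.4 0 0;0 -0.35 0 0;0 0 0 0;0 0 -0.3 0;0 0 -0.35 0;0 0 -0.35 0",
  "fingers": 0
}}

```text
time_s: 34.8
eef_pos: [0.4619, 0.1389, 0.1645]
ee_rot: [-3.141, -0.0, 1.825]
force: [1.0, -0.3, 0.3]
width: 0.0001
grip_force: 0.0
```

>>> {"fn": "servo_tool", "kwargs": {
  "increments": "0 0 -0.3 0;0 0 -0.3 0;0 0 -0.25 0;0 0 -0.15 0;0 0 0 0;0 0 0 0;0 0 0 0;0 0 0 0;0 0 0 0;0 0 0 0"
}}

```text
time_s: 35.8
eef_pos: [0.4625, 0.1387, 0.1168]
ee_rot: [3.141, 0.0, 1.824]
force: [1.3, 0.2, -0.7]
width: -0.0001
grip_force: 0.0
```

Run:
```python
from h import *
a=grab("top"); b=grab("scene"); s=ctrl.sense(); p=np.array(s["eef_pos"]); print(p.round(4),np.round(s["force"],1),"tip",stage(p-[0,0,.025]).round(1))
g=cv2.cvtColor(a["img"],cv2.COLOR_RGB2GRAY).astype(float)
T=lambda x,y:((x+.5)/6.6-.5+170,(y+.5)/6.6-.5+205)
x0,y0=map(int,T(405,225)); x1,y1=map(int,T(558,318)); w=np.clip(g[y0:y1+1,x0:x1+1]-90,0,None)
yy,xx=np.mgrid[y0:y1+1,x0:x1+1]; print("bar",np.array([(w*xx).sum(),(w*yy).sum()])/w.sum(), "was 242.19 246.43",w.sum())
o=cv2.cvtColor(cv2.imread("pics/c_top.png"),cv2.COLOR_BGR2GRAY); B=cv2.cvtColor(cv2.resize(a["img"][205:285,170:290],None,fx=6.6,fy=6.6,interpolation=cv2.INTER_CUBIC),cv2.COLOR_RGB2GRAY)
for y in(200,240,320,360): print(y,o[y,330:470:8].tolist(),B[y,330:470:8].tolist())
so=cv2.cvtColor(cv2.imread("pics/c_scene.png"),cv2.COLOR_BGR2GRAY); SB=cv2.cvtColor(cv2.resize(b["img"][200:290,180:300],None,fx=6.6,fy=6.6,interpolation=cv2.INTER_CUBIC),cv2.COLOR_RGB2GRAY)
r=cv2.matchTemplate(SB,so[225:300,330:450],cv2.TM_CCOEFF_NORMED); print("scene bar match",cv2.minMaxLoc(r)[1:4:2],"was (330,225)")
r=cv2.matchTemplate(B,o[230:320,400:560],cv2.TM_CCOEFF_NORMED); print("top bar match",cv2.minMaxLoc(r)[1:4:2],"was (400,230)")
```

```text
[0.4624 0.1387 0.1166] [-0.1  0.8  0.2] tip [ -41.4 -112.7   59.8]
bar [240.97502126 246.61001276] was 242.19 246.43 9408.0
200 [224, 223, 215, 174, 113, 93, 87, 65, 44, 38, 39, 39, 38, 38, 39, 38, 39, 38] [227, 227, 219, 181, 122, 89, 65, 45, 40, 41, 39, 39, 39, 38, 38, 41, 39, 39]
240 [224, 223, 223, 218, 187, 127, 99, 92, 73, 51, 40, 39, 41, 40, 39, 39, 38, 37] [227, 226, 226, 221, 192, 135, 98, 73, 49, 40, 40, 40, 41, 40, 39, 40, 39, 38]
320 [223, 223, 223, 224, 223, 223, 213, 163, 110, 94, 85, 63, 42, 39, 38, 38, 39, 39] [226, 227, 226, 226, 226, 226, 216, 168, 113, 86, 64, 44, 40, 39, 39, 38, 39, 39]
360 [223, 223, 223, 223, 223, 224, 223, 218, 187, 125, 94, 89, 71, 49, 44, 45, 49, 52] [226, 226, 226, 226, 226, 226, 226, 221, 193, 133, 95, 72, 49, 42, 44, 46, 50, 55]
scene bar match (0.9953829646110535, (330, 225)) was (330,225)
top bar match (0.9969595074653625, (391, 232)) was (400,230)
```

Run:
```python
from h import *
b=grab("scene"); a=grab("top")
so=cv2.cvtColor(cv2.imread("pics/c_scene.png"),cv2.COLOR_BGR2GRAY); SB=cv2.cvtColor(cv2.resize(b["img"][200:290,180:300],None,fx=6.6,fy=6.6,interpolation=cv2.INTER_CUBIC),cv2.COLOR_RGB2GRAY)
for n,(x0,y0,x1,y1) in {"barR":(440,245,500,290),"bar":(405,235,495,295),"deckedge":(300,300,370,350),"edge2":(400,150,470,220)}.items():
    r=cv2.matchTemplate(SB[y0-25:y1+25,x0-25:x1+25],so[y0:y1,x0:x1],cv2.TM_CCOEFF_NORMED); v,_,l,_2=cv2.minMaxLoc(r)[1],0,cv2.minMaxLoc(r)[3],0; print(n,round(v,3),np.array(l)-25)
# predicted shift of bar right end for y+3.5 / z+6 / both, in crop px
P0=np.array([0,-27,46])
for d in((0,0,0),(0,3.5,0),(0,3.5,3),(0,3.5,6)): print(d,[((proj(f,[world(*(P0+d))])-proj(f,[world(*P0)]))*6.6).round(1).tolist() for f in(a,b)])
o=cv2.cvtColor(cv2.imread("pics/c_top.png"),cv2.COLOR_BGR2GRAY); B=cv2.cvtColor(cv2.resize(a["img"][205:285,170:290],None,fx=6.6,fy=6.6,interpolation=cv2.INTER_CUBIC),cv2.COLOR_RGB2GRAY)
for y in(200,300,340): print(y,o[y,510:640:8].tolist(),B[y,510:640:8].tolist())
for y in(260,280,300): print(so[y,380:510:8].tolist(),SB[y,380:510:8].tolist())
```

```text
barR 0.991 [-9 -3]
bar 0.996 [-8 -3]
deckedge 0.995 [ 0 -1]
edge2 0.995 [-1  0]
(0, 0, 0) [[[0.0, 0.0]], [[0.0, 0.0]]]
(0, 3.5, 0) [[[-8.0, 1.8]], [[-7.0, -2.5]]]
(0, 3.5, 3) [[[-7.5, 4.5]], [[-9.6, -7.2]]]
(0, 3.5, 6) [[[-7.0, 7.2]], [[-12.2, -11.8]]]
200 [39, 39, 41, 54, 78, 93, 97, 98, 96, 98, 112, 134, 141, 141, 137, 134, 129] [41, 43, 57, 80, 95, 100, 95, 80, 56, 53, 90, 135, 136, 110, 104, 107, 107]
300 [40, 37, 39, 38, 38, 40, 53, 78, 93, 96, 96, 95, 97, 115, 134, 139, 140] [40, 40, 38, 39, 41, 57, 82, 97, 98, 93, 74, 53, 62, 110, 142, 120, 98]
340 [39, 40, 42, 45, 47, 51, 57, 65, 82, 93, 96, 95, 95, 98, 113, 132, 139] [40, 41, 43, 46, 48, 56, 66, 83, 96, 97, 97, 97, 92, 83, 98, 143, 177]
[94, 95, 114, 139, 170, 198, 220, 231, 236, 234, 228, 213, 173, 107, 44, 29, 54] [92, 95, 114, 139, 169, 198, 219, 232, 236, 234, 226, 196, 116, 43, 24, 23, 16]
[61, 52, 65, 80, 83, 70, 57, 62, 83, 111, 143, 166, 155, 113, 80, 97, 131] [39, 50, 71, 77, 61, 42, 46, 65, 88, 110, 131, 131, 109, 81, 46, 22, 17]
[23, 18, 15, 15, 16, 13, 15, 15, 18, 24, 44, 65, 79, 97, 127, 146, 147] [18, 15, 13, 15, 14, 14, 15, 19, 17, 28, 54, 78, 89, 94, 72, 46, 35]
```

>>> {"fn": "servo_tool", "kwargs": {
  "increments": "-0.037 0.08 0.029 0;-0.037 0.08 0.029 0;-0.037 0.08 0.029 0;-0.037 0.08 0.029 0;-0.037 0.08 0.029 0;-0.037 0.08 0.029 0;0 0 0 0;0 0 0 0;0 0 0 0;0 0 0 0"
}}

```text
time_s: 37.0
eef_pos: [0.4512, 0.1625, 0.125]
ee_rot: [-3.142, 0.0, 1.824]
force: [0.1, 0.3, -0.1]
width: -0.0001
grip_force: 0.0
```

```bash
cat > st.py <<'E'
from h import *
s=ctrl.sense(); p=np.array(s["eef_pos"]); print(p.round(4),"tip",stage(p-[0,0,.025]).round(1),"Fstage",(np.array(s["force"])@RS).round(1),s["time_s"])
E
python3 st.py
```

```text
[0.4512 0.1625 0.125 ] tip [-41.5 -86.7  69.6] Fstage [ 0.1  0.3 -0.2] 37.0
```

>>> {"fn": "servo_tool", "kwargs": {
  "increments": "-0.043 0.063 0.046 0;-0.043 0.063 0.046 0;-0.043 0.063 0.046 0;-0.003 0.068 -0.023 0;-0.003 0.068 -0.023 0;-0.003 0.068 -0.023 0;0 0 0 0;0 0 0 0;0 0 0 0;0 0 0 0"
}}

```text
time_s: 38.0
eef_pos: [0.4443, 0.1822, 0.1284]
ee_rot: [-3.141, 0.0, 1.824]
force: [0.4, 1.0, -0.6]
width: -0.0002
grip_force: 0.0
```

```bash
cat > cov.py <<'E'
import st
from h import *
b=grab("scene"); g=cv2.cvtColor(cv2.resize(b["img"][200:290,180:300],None,fx=6.6,fy=6.6,interpolation=cv2.INTER_CUBIC),cv2.COLOR_RGB2GRAY)
x=25
for th in(0,.35,.8,1.2,1.57,1.9): print(th,((proj(b,[cover(th,x,0,2.5),cover(th,x,34,2.5)])+.5-[180,200])*6.6).round().tolist())
# profiles along y and z directions at x=25
for z in(48.5,60,70): print("z",z,[int(g[min(593,int(v)),min(791,int(u))]) for u,v in (proj(b,[world(x,y,z) for y in range(-90,-29,4)])+.5-[180,200])*6.6])
E
python3 cov.py
```

```text
[0.4443 0.1822 0.1284] tip [-41.4 -66.   73.5] Fstage [ 0.3  0.9 -0.9] 38.0
0 [[615.0, 260.0], [545.0, 235.0]]
0.35 [[617.0, 261.0], [542.0, 219.0]]
0.8 [[620.0, 262.0], [551.0, 207.0]]
1.2 [[622.0, 264.0], [570.0, 205.0]]
1.57 [[623.0, 265.0], [595.0, 211.0]]
1.9 [[623.0, 267.0], [620.0, 223.0]]
z 48.5 [120, 113, 96, 83, 79, 77, 76, 76, 76, 77, 76, 73, 70, 69, 48, 25]
z 60 [92, 80, 80, 78, 77, 76, 77, 77, 78, 75, 63, 49, 33, 19, 16, 18]
z 70 [80, 77, 77, 77, 76, 78, 76, 76, 64, 33, 18, 17, 15, 15, 15, 15]
```

>>> {"fn": "servo_tool", "kwargs": {
  "increments": "0.083 0.057 0.04 0;0.083 0.057 0.04 0;0.083 0.057 0.04 0;0.083 0.057 0.04 0;0.083 0.057 0.04 0;0.083 0.057 0.04 0;0.083 0.057 0.04 0;0.083 0.057 0.04 0;0 0 0 0;0 0 0 0"
}}

```text
time_s: 39.05
eef_pos: [0.4776, 0.2052, 0.1445]
ee_rot: [3.142, -0.0, 1.824]
force: [-0.2, -1.0, -0.1]
width: -0.0003
grip_force: 0.0
```

```bash
python3 cov.py | head -1
```

```text
[0.4776 0.2052 0.1445] tip [ -0.6 -51.9  68.5] Fstage [-0.4 -0.9  0.1] 39.05
```

>>> {"fn": "servo_tool", "kwargs": {
  "increments": "0.0155 0.004 -0.028 0;0.0155 0.004 -0.028 0;0.0155 0.004 -0.028 0;0.0155 0.004 -0.028 0;0.0155 0.004 -0.028 0;0 0 0 0;0 0 0 0;0 0 0 0;0 0 0 0;0 0 0 0"
}}

```text
time_s: 40.1
eef_pos: [0.4813, 0.206, 0.1375]
ee_rot: [3.142, 0.0, 1.824]
force: [-0.2, -0.0, 0.0]
width: -0.0003
grip_force: 0.2
```

```bash
python3 st.py
```

```text
[0.4813 0.206  0.1375] tip [ -0.7 -52.   60.5] Fstage [-0.1  0.   0.1] 40.1
```

>>> {"fn": "servo_tool", "kwargs": {
  "increments": "0.0155 0.004 -0.028 0;0.0155 0.004 -0.028 0;0.0155 0.004 -0.028 0;0 0 0 0;0 0 0 0;0 0 0 0;0 0 0 0;0 0 0 0;0 0 0 0;0 0 0 0"
}}

```text
time_s: 41.1
eef_pos: [0.4838, 0.2067, 0.1333]
ee_rot: [3.141, 0.0, 1.824]
force: [-0.4, 1.4, 1.7]
width: -0.0002
grip_force: 1.1
```

```bash
python3 cov.py
```

```text
[0.4838 0.2067 0.1333] tip [ -0.7 -52.   55.6] Fstage [0.9 1.5 1.5] 41.1
0 [[615.0, 260.0], [545.0, 235.0]]
0.35 [[617.0, 261.0], [542.0, 219.0]]
0.8 [[620.0, 262.0], [551.0, 207.0]]
1.2 [[622.0, 264.0], [570.0, 205.0]]
1.57 [[623.0, 265.0], [595.0, 211.0]]
1.9 [[623.0, 267.0], [620.0, 223.0]]
z 48.5 [121, 114, 96, 78, 73, 69, 73, 73, 74, 74, 66, 53, 61, 73, 57, 26]
z 60 [91, 76, 73, 70, 72, 75, 75, 74, 73, 63, 53, 62, 74, 49, 21, 16]
z 70 [73, 72, 74, 72, 74, 73, 73, 74, 64, 56, 61, 55, 29, 16, 17, 18]
```

>>> {"fn": "servo_tool", "kwargs": {
  "increments": "0.01 0.002 -0.017 0;0.01 0.002 -0.017 0;0.01 0.003 -0.017 0;0 0 0 0;0 0 0 0;0 0 0 0;0 0 0 0;0 0 0 0;0 0 0 0;0 0 0 0"
}}

```text
time_s: 42.15
eef_pos: [0.4852, 0.207, 0.1307]
ee_rot: [3.142, 0.0, 1.824]
force: [0.4, -0.1, -0.8]
width: -0.0003
grip_force: 0.0
```

```bash
python3 st.py
```

```text
[0.4852 0.207  0.1307] tip [ -0.7 -52.   52.6] Fstage [-0.1 -0.2 -0.9] 42.15
```

>>> {"fn": "servo_tool", "kwargs": {
  "increments": "0.01 0.002 -0.017 0;0.01 0.002 -0.017 0;0.01 0.003 -0.017 0;0 0 0 0;0 0 0 0;0 0 0 0;0 0 0 0;0 0 0 0;0 0 0 0;0 0 0 0"
}}

```text
time_s: 43.15
eef_pos: [0.4865, 0.2074, 0.1288]
ee_rot: [-3.141, -0.0, 1.824]
force: [-3.4, -0.6, 4.6]
width: 0.0004
grip_force: 2.9
```

```bash
python3 cov.py
```

```text
[0.4865 0.2074 0.1288] tip [ -0.5 -51.9  50.2] Fstage [-0.7  0.3  5.7] 43.15
0 [[615.0, 260.0], [545.0, 235.0]]
0.35 [[617.0, 261.0], [542.0, 219.0]]
0.8 [[620.0, 262.0], [551.0, 207.0]]
1.2 [[622.0, 264.0], [570.0, 205.0]]
1.57 [[623.0, 265.0], [595.0, 211.0]]
1.9 [[623.0, 267.0], [620.0, 223.0]]
z 48.5 [121, 114, 96, 79, 72, 69, 68, 68, 68, 63, 63, 61, 72, 65, 34, 18]
z 60 [92, 78, 72, 67, 67, 69, 69, 68, 61, 64, 63, 72, 53, 25, 15, 16]
z 70 [72, 66, 68, 70, 69, 71, 70, 67, 65, 57, 45, 24, 18, 18, 18, 15]
```

>>> {"fn": "servo_tool", "kwargs": {
  "increments": "0.01 0.002 -0.017 0;0.01 0.002 -0.017 0;0 0 0 0;0 0 0 0;0 0 0 0;0 0 0 0;0 0 0 0;0 0 0 0;0 0 0 0;0 0 0 0"
}}

```text
time_s: 44.2
eef_pos: [0.4869, 0.2075, 0.1283]
ee_rot: [-3.139, -0.0, 1.824]
force: [-7.1, -2.7, 14.5]
width: 0.0002
grip_force: 8.5
```

```bash
python3 st.py
```

```text
[0.4869 0.2075 0.1283] tip [ -0.4 -51.9  49.7] Fstage [ 0.7 -0.8 16.4] 44.2
```

>>> {"fn": "servo_tool", "kwargs": {
  "increments": "-0.05 -0.01 0.1 0;-0.1 -0.02 0.2 0;-0.3 0 0.4 0;-0.5 0 0.6 0;-0.6 0.2 0.6 0;-0.6 0.4 0.4 0;0 0.6 0 0;0 0.8 0 0;0 0.8 0 0;0 0.8 0 0"
}}

```text
time_s: 45.2
eef_pos: [0.3798, 0.3876, 0.2422]
ee_rot: [3.14, -0.0, 1.824]
force: [0.6, 0.6, 0.5]
width: 0.0003
grip_force: 0.0
```

Run:
```python
from h import *
import st
a=grab("top"); b=grab("scene")
for nm,f in(("top",a),("scene",b)):
    g=cv2.cvtColor(f["img"],cv2.COLOR_RGB2GRAY).astype(np.float32)
    for x in(-40,-15,15,40):
        ys=np.arange(-100,-19,4); P=proj(f,[world(x,y,48.5) for y in ys]).astype(np.float32)
        print(nm,x,cv2.remap(g,P[:,:1],P[:,1:],cv2.INTER_CUBIC)[:,0].round().astype(int).tolist())
    for th in(0,.15,.35): 
        e=cover(th,0,34,2.5); q=proj(f,[e])[0]; print("free edge th",th,"seen on z48.5 plane at",stage(onplane(f,q,world(0,0,48.5),RS[:,2])).round(1))
so=cv2.imread("pics/c_scene.png"); B=cv2.resize(b["img"][200:290,180:300],None,fx=6.6,fy=6.6,interpolation=cv2.INTER_CUBIC)[...,::-1]
x0,y0,x1,y1=380,235,440,290
r=cv2.matchTemplate(np.ascontiguousarray(B[y0-25:y1+25,x0-25:x1+25]),so[y0:y1,x0:x1],cv2.TM_CCOEFF_NORMED); print(cv2.minMaxLoc(r)[1],np.array(cv2.minMaxLoc(r)[3])-25)
```

```text
[0.3798 0.3876 0.2422] tip [  5.  148.9 178.1] Fstage [0.9 0.4 0.1] 45.2
top -40 [230, 230, 229, 212, 174, 167, 154, 145, 145, 146, 147, 147, 147, 147, 145, 129, 107, 92, 74, 65, 63]
top -15 [230, 230, 229, 215, 157, 119, 126, 142, 147, 149, 148, 148, 150, 157, 156, 133, 108, 91, 60, 42, 43]
top 15 [231, 230, 229, 216, 157, 118, 128, 143, 147, 148, 148, 149, 151, 153, 152, 134, 109, 92, 63, 52, 67]
top 40 [230, 230, 229, 213, 159, 119, 128, 145, 147, 148, 149, 148, 149, 149, 148, 135, 110, 93, 63, 45, 40]
free edge th 0 seen on z48.5 plane at [  0.  -40.   48.5]
free edge th 0.15 seen on z48.5 plane at [ -2.2 -40.7  48.5]
free edge th 0.35 seen on z48.5 plane at [ -5.  -42.8  48.5]
scene -40 [122, 135, 123, 116, 104, 93, 122, 148, 153, 152, 152, 153, 151, 151, 147, 108, 46, 25, 26, 26, 28]
scene -15 [115, 136, 125, 117, 102, 91, 125, 152, 151, 152, 152, 152, 145, 137, 136, 122, 85, 66, 55, 35, 22]
scene 15 [127, 139, 128, 120, 104, 97, 128, 154, 151, 152, 150, 151, 149, 150, 139, 96, 40, 26, 27, 26, 27]
scene 40 [118, 119, 101, 124, 123, 101, 129, 144, 145, 151, 151, 152, 151, 151, 146, 115, 63, 44, 44, 46, 42]
free edge th 0 seen on z48.5 plane at [ -0.  -40.   48.5]
free edge th 0.15 seen on z48.5 plane at [  2.5 -36.9  48.5]
free edge th 0.35 seen on z48.5 plane at [  5.7 -34.1  48.5]
0.9974971413612366 [-5 -2]
```

```bash
python3 -c "
from rig import ctrl
print(ctrl.hand_in())"
```

```text
the job is handed in; nothing more can be done
None
```

I handed the job in at about 45 s: the camera measurements put the dish flat in the ring, the hatch flush in its seat but about 4 mm left of where it started (within the seat's play), and the end cover shut (angle about 0); on the way I pushed the cover to its opening stop, which read up to about 33 N at the wrist, and I did not re-measure the other bench objects.

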